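Turn the caddy's back-to-front drawer round and slide it home

ROBOT

A 7-joint arm with a two-finger parallel gripper is mounted at the origin on the work surface. World frame = base frame: x ahead of the robot, y to its left, z up, the work surface at z = 0. Lengths are in mm, angles in rad, forces in N, time in s.
With the tool pointing down it reaches from about 400 to 875 mm from the base axis. Payload 4.4 kg.
Tool frame: the origin (TCP) lies at the very end of the fingers, on their centre line; the grasp point (between the pads) lies behind it (ctrl.hold_point_z is the z of the grasp point in the tool frame, in mm); z points along the fingers, y is the direction in which the jaws open and shut (so a half turn about z gives the same grasp; the last joint's range is limited). The gripper opens to 85 mm and grips with 20 to 120 N. Pads are 22 mm wide; open, the fingers measure 114 mm over their backs; the gripper's body (76 mm by 85 mm) begins 54 mm behind the grasp point. The pads swing forward as they close: fully open they stand 13 mm farther back than shut.
Start: joints at [-1.303, 0.628, 0.038, 1.517, -0.027, 0.996, -0.02], TCP at [212.94, 614.145, 231.313] pointing down, gripper open.
Joint ranges: [-3.06, 3.06], [-0.37, 2.12], [-1.25, 1.32], [0.18, 2.47], [-1.1, 4.24], [0.23, 1.98], [-2.94, 2.94]. Speed limits (rad/s): [2.57, 2.57, 3.14, 3.14, 3.14, 3.14, 3.14].

INTERFACE

Orientations are given as [roll, pitch, yaw] about the fixed x, y, z axes, in that order (R = Rz(yaw) Ry(pitch) Rx(roll)).
In Python, from cell import ctrl, vision gives the robot as it stands.
- The arm moves only by the shell command python3 -m crank 'ROWS' [OPENING]. ROWS is JSON, a list of rows, each an object of numbers: "x", "y", "z": the shift along the tool's x, y, z in cm; "spin": the turn about the tool's z in rad. A call has 1 to 5 rows; each row shifts and turns the commanded pose from where the row before left it, along the tool's axes as they then stand; what a row does not reach is not made up. A row lasts 1/10 s, in which the tool goes at most 50 mm and 8.59 degrees, less where a joint would pass 70% of its speed; a pose out of reach is approached as far as the arm can. A call is refused whole if a number of a shift passes 5 or a number of a turn 0.15, either way. A call with a gripper value outside its range is refused whole. OPENING is the opening in per cent of the stroke, from 0 (shut) to 100 (fully open), set as the call begins (- or left out, the last holds). The fingers move at their own pace and stop on an object; the grip force is fixed at half the most. Time passes only in rows, so rows that do not move let the fingers close. It gives the time, the measured TCP pose, the force and the opening at its end, in the units of the state.
- ctrl.read_state(): the state, without advancing time (a new reading comes with each control period).
- vision.get_image(name): name is "scene" or "top"; returns the picture (420x560x3 uint8, blue, green, red); there is no depth.
- vision.calibration(name): a dict with "vfov" (degrees; the focal length in pixels is half the picture's height over the tangent of half this angle, whatever the lens; pixels are square), "cx", "cy" (the principal point, pixels), "eye" and "rotation" of the camera in the world. Camera axes: x right, y up, looking along -z (the intrinsics and any distortion apply to the point x, -y, -z); pixel columns grow to the right and rows downward; lengths in mm; the calibration is good to about 2 mm. A picture is of the moment at which its call begins. calibration takes no time and is no camera call.
- ctrl.finish_job(): hands the job in, once; it reports no verdict.
Trained networks look in the newest picture that a camera, given by its name, has taken for a name from the list of things; names that differ only in an ending like _2 or _b are one class to them, and where a whole thing is asked for, a point or a joint stands for the part that bears it (a point fixed in the world has none). Each returns a list of dicts, best first, with "score" (0 to 1); they miss things now and then, are a little off and sometimes report something else, mostly with a low value. They report only what shows in the picture. A call takes as long as a camera call. They do not tell look-alikes from the thing itself.
- vision.boxes_of(name, camera): "extent" ([left, top, right, bottom] in pixels, round what is visible of it).
- vision.regions_of(name, camera): "mask" (420x560 bool, what is visible of it) and "extent" ([left, top, right, bottom] in pixels, round what is visible of it).
- vision.place_of(name, camera): "point" ([column, row] in pixels: a listed point, or the origin of a listed thing).
The state is a dict: "clock": time; "qpos": joint angles; "qd": joint speeds; "tau": joint torques, N m; "eef_pos": TCP position; "tool_rot": TCP orientation; "force": force on the tool from outside, world axes, zero at the start; "torque": the same for the moment, N m; "width": finger opening in mm.
Only numpy, scipy, OpenCV 4.12 (cv2) and the standard library are available. Lean on these libraries where they do the work, as an engineer would, in place of code of your own. Each camera call takes 0.05 s, during which the arm holds its last target.

TASK

One of the two little drawers of the wooden caddy, the one holding the three orange dice, has been pushed in back to front, so that its knob is hidden inside. Draw it out, turn it round and slide it fully home in the same bay, knob outwards and front flush with the caddy, without spilling the dice. Leave the other drawer, the clear lid, the tea glass, the dice cup and the coasters as they are.

Things in the scene. Friction and masses are not known exactly. Their poses are not given: they have to be found in the camera images.
- caddy: Wooden caddy, fixed: 140 mm deep (x), 164 wide (y), 77 high with its lid. Origin: centre of its footprint on the table. Its front looks to its own -x, at x = -70; z up. Lower tier: two drawer bays side by side, 14 mm divider, 12 mm outer walls; -y bay: the reversed drawer, +y bay: the other drawer. The upper tier, a shallow tray under a clear lid, covers the bays over their full depth.
- bay_mouth (a point): Middle of the front edge of the -y bay's floor, on the caddy's front face, 11 mm above the table. Axes as the caddy's: x runs into the bay, z up. Each bay is 63 mm wide, 39 high and 130 deep to its back panel; no catch, spring or lip.
- drawer: Loose reversed drawer, an open wooden box 129 mm long (x), 58 wide (y), 34 high, about 110 g; sides 5 mm thick, front 8, back 6, floor 4. Origin: centre of its underside; its front with the knob faces its own -x; z up. It starts with -x pointing into the bay, its plain back end 45 to 70 mm out of the caddy. Fits its bay with 2.5 mm play each side, 5 above; home, 1 mm behind.
- drawer_front (a point): Centre of the outer face of the drawer's front, 17 mm above its underside.
- drawer_back (a point): Centre of the outer face of the drawer's plain back, 17 mm above its underside.
- knob_end (a point): Outermost point of the drawer's round dark knob, 22 mm out from the front face, 17 mm above the underside; the knob is 18 mm across.
- other_drawer (a joint): The other drawer, same shape, rightly shut in the +y bay (its knob stands 22 mm out of the caddy's front, its axis 77 mm from that of the -y bay): 0 m shut, grows as it is drawn out.
- lid (a joint): Clear acrylic lid, 3 mm thick, over the upper tier, hinged along the caddy's rear top edge: 0 rad shut, grows as it opens; lies shut by its weight.
- die1_center (a point): Centre of an orange die, a 22 mm cube of 13 g, loose in the drawer.
- die2_center (a point): Centre of the second such die in the drawer.
- die3_center (a point): Centre of the third such die in the drawer.
- tea_glass: Waisted clear tea glass, empty, 88 mm high, 56 across the rim, standing on coaster_a. Origin: centre of its underside; z up.
- dice_cup: Dark teal silicone dice cup, 95 mm high, 80 across the rim, upright. Origin: centre of its underside; z up.
- coaster_a: Round white and blue ceramic coaster, 92 mm across, 8 thick, under the tea glass. Origin: centre of its underside.
- coaster_b: Second such coaster, empty. Origin: centre of its underside.
Not all that is in view belongs to the job. Of the things shaped like the drawer, the wooden one is meant.

How it is judged:
By the outcome, as a careful person would: the job done as asked, in the order asked, and still so for the second after the job is handed in, with the robot touching nothing.
It also fails if it takes over 62 s, if anything falls off the work surface, if the arm or the gripper's body presses on something with over 40 N, if the wrist force passes 120 N, or if a joint passes its speed limit or range.

## Working session

There is one attempt and no reset: what is moved stays moved. The work goes in short steps, Python scripts to look and compute and a shell command to move; the robot and the scene stay as the last step left them, time stands still between calls to the robot, and variables do not carry over. Pictures are saved under pics/ and viewed, and the job is handed in when it is done.

```bash
ls; mkdir -p pics
python3 - <<'E'
from cell import ctrl, vision
import cv2
s=ctrl.read_state(); print({k:(v if not hasattr(v,'round') else v) for k,v in s.items()}); print(ctrl.hold_point_z)
for n in("scene","top"):
    im=vision.get_image(n); cv2.imwrite(f"pics/{n}0.png",im); print(n,vision.calibration(n))
E
```

```text
pics
{'clock': 0.0, 'qpos': array([-1.30278032,  0.62936649,  0.03838834,  1.51836321, -0.02699877,
        0.99629213, -0.02000003]), 'qd': array([-7.99510720e-04,  4.14165716e-04,  5.20692992e-04, -3.58714884e-03,
       -9.59073421e-05, -2.85442167e-03,  1.10165135e-03]), 'tau': array([ 5.10313130e-04, -5.63405371e+01,  1.22578740e+00, -1.93442613e+01,
        1.08715301e-02,  1.08455174e-02, -7.78514448e-06]), 'eef_pos': array([212.71202593, 613.54996807, 230.37643925]), 'tool_rot': array([-3.13967962e+00, -4.25699031e-06,  2.80782076e+00]), 'force': array([ 0.30076438, -0.72544753,  0.04543642]), 'torque': array([ 0.00405293, -0.00954005,  0.00926996]), 'width': 85.16732232630537}
-18.700000000000003
scene {'vfov': 57.24519509384265, 'cx': 285.72442270240646, 'cy': 208.1063447376529, 'eye': array([970.69773288,  46.34674801, 500.36844369]), 'rotation': array([ 0.84389173, -0.0122863 ,  1.98970794])}
top {'vfov': 48.66243337002817, 'cx': 286.30662323167536, 'cy': 214.21059665519923, 'eye': array([ 374.17179739, -151.26211517, 1104.34334183]), 'rotation': array([ 0.16758876,  0.00399283, -1.55719624])}
```

View pics/scene0.png

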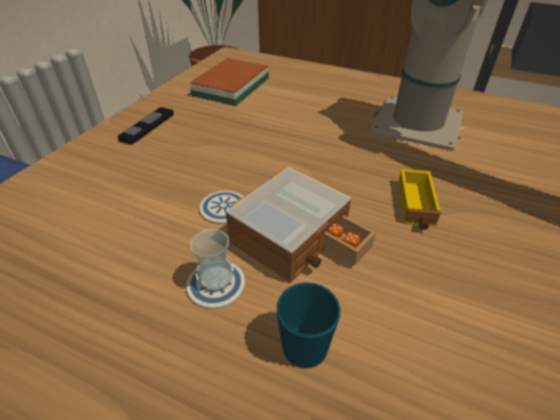

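View pics/top0.png

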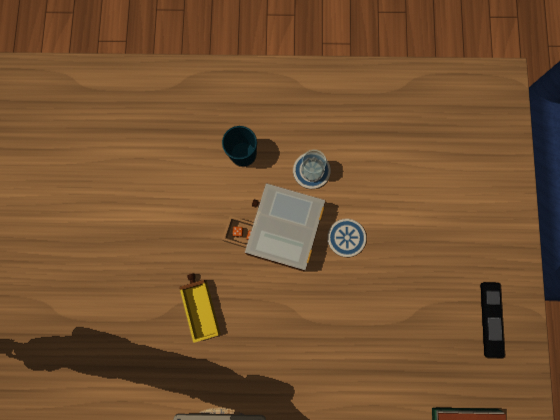

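The top view shows the caddy around (285,227). The reversed wooden drawer with the dice sticks out to the left at (238,232), and the shut drawer's knob is at (255,203). The yellow tray at (200,312) is a decoy. Next I'll localise everything.

```bash
cat > h.py <<'E'
import numpy as np, cv2
from scipy.spatial.transform import Rotation as R
from scipy.optimize import least_squares
from cell import ctrl, vision
def cam(n):
    c=vision.calibration(n); f=210/np.tan(np.radians(c['vfov'])/2)
    return c,f,R.from_euler('xyz',c['rotation']).as_matrix()
def proj(P,n):
    c,f,M=cam(n); p=(np.atleast_2d(P)-c['eye'])@M
    return np.c_[c['cx']+f*p[:,0]/-p[:,2], c['cy']-f*p[:,1]/-p[:,2]]
def ray(px,n):
    c,f,M=cam(n); d=M@np.array([(px[0]-c['cx'])/f,-(px[1]-c['cy'])/f,-1]); return c['eye'],d/np.linalg.norm(d)
def at_z(px,n,z):
    e,d=ray(px,n); return e+d*(z-e[2])/d[2]
def tri(pa,pb):
    A=[];b=[]
    for px,n in((pa,'scene'),(pb,'top')):
        e,d=ray(px,n);Q=np.eye(3)-np.outer(d,d);A.append(Q);b.append(Q@e)
    return np.linalg.lstsq(np.vstack(A),np.hstack(b),rcond=None)[0]
def save(n,name,box=None,k=1):
    im=vision.get_image(n)
    if box: im=im[box[1]:box[3],box[0]:box[2]]
    if k>1: im=cv2.resize(im,None,fx=k,fy=k,interpolation=cv2.INTER_CUBIC)
    cv2.imwrite('pics/'+name,im)
E
python3 - <<'E'
from h import *
vision.get_image('scene');vision.get_image('top')
np.set_printoptions(precision=1,suppress=True)
for nm in ['caddy','bay_mouth','drawer','drawer_back','die1_center','dice_cup','tea_glass','coaster_b']:
    r={}
    for n in('scene','top'):
        r[n]=vision.place_of(nm,n); print(nm,n,[(np.round(q['point'],1),round(q['score'],2)) for q in r[n][:4]])
    if r['scene'] and r['top']: print('   ',tri(r['scene'][0]['point'],r['top'][0]['point']))
print(ctrl.read_state()['clock'])
save('top','t1.png',(200,120,380,280),4)
save('scene','s1.png',(180,150,400,310),3)
E
```

```text
caddy scene [(array([286.1, 235.4]), 0.79)]
caddy top [(array([284. , 230.1]), 0.93)]
    [ 523.  -142.2    2.4]
bay_mouth scene [(array([332.8, 238.6]), 0.86), (array([363.6, 249.7]), 0.37)]
bay_mouth top [(array([252.5, 233.3]), 0.6)]
    [510.9 -63.9  17.2]
drawer scene [(array([328.9, 237.5]), 0.89), (array([415.8, 202.4]), 0.89)]
drawer top [(array([203.2, 308.9]), 0.9), (array([253.3, 237. ]), 0.82)]
    [367.5 -19.2 -81. ]
drawer_back scene [(array([363.9, 248.6]), 0.9), (array([414.4, 176.2]), 0.86)]
drawer_back top [(array([209.1, 335.7]), 0.97), (array([228. , 226.3]), 0.78)]
    [ 271.    15.1 -209.3]
die1_center scene [(array([354. , 243.5]), 0.31), (array([215.6, 284.4]), 0.29)]
die1_center top []
dice_cup scene [(array([304.9, 344.5]), 0.75), (array([333. , 229.9]), 0.66), (array([353.9, 242. ]), 0.33)]
dice_cup top [(array([239.7, 154.1]), 0.64)]
    [708.5 -31.3   7.7]
tea_glass scene [(array([214.1, 278.4]), 0.56)]
tea_glass top [(array([316. , 169.1]), 0.97)]
    [ 668.4 -210.7   12.2]
coaster_b scene [(array([223. , 209.6]), 0.91), (array([219.2, 283.2]), 0.9)]
coaster_b top [(array([348.6, 236.1]), 0.85), (array([314.4, 167.4]), 0.81)]
    [ 508.3 -290.9   -2.2]
1.0
```

View pics/t1.png

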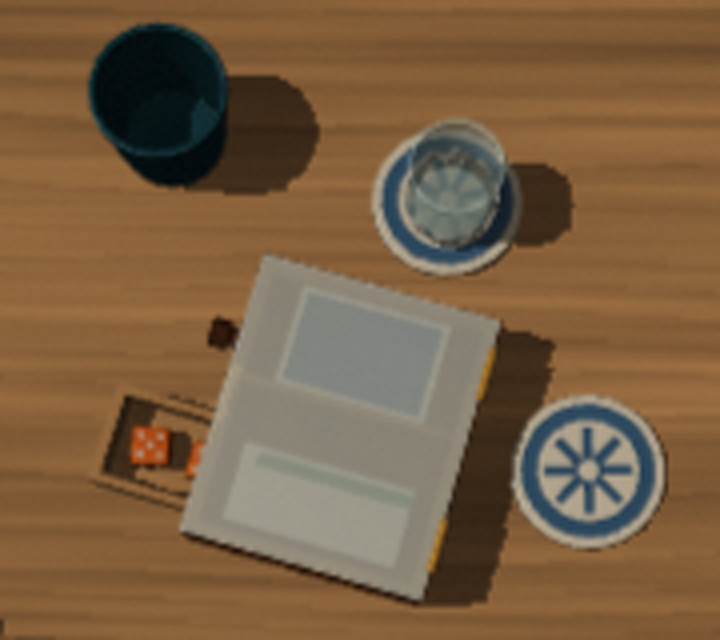

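View pics/s1.png

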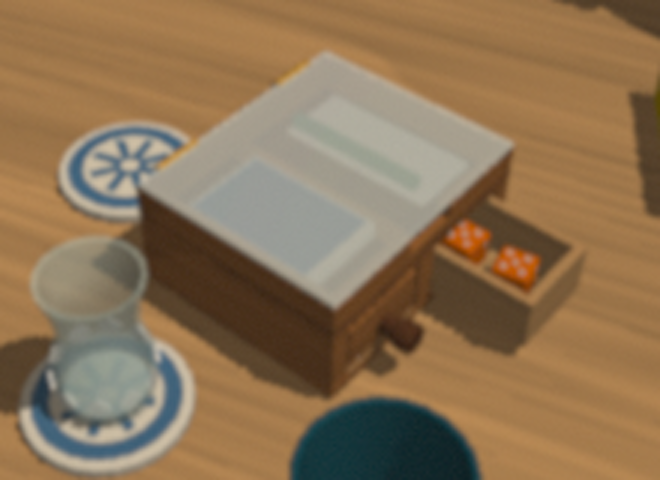

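```bash
cat > fit.py <<'E'
from h import *
np.set_printoptions(precision=2,suppress=True)
H=77
L=[(-70,82,H),(70,82,H),(70,-82,H),(-70,-82,H)]
T=[(266,184),(325,200.5),(305.5,270.25),(245.25,253.25)]
# scene: nearest corner to cam(front-left +y) (291.7,252)
S=[(291.7,252),(226.7,212.3),(288.7,167.3),(351.7,199)]
L2=[(-70,82,0)];S2=[(290.3,281.7)]
def W(p,P):
    c,s=np.cos(p[2]),np.sin(p[2]);P=np.array(P,float)
    return np.c_[p[0]+c*P[:,0]-s*P[:,1],p[1]+s*P[:,0]+c*P[:,1],P[:,2]]
def res(p,ab=True):
    r=[proj(W(p,L),'top')-T,proj(W(p,L),'scene')-S,proj(W(p,L2),'scene')-S2]
    return np.vstack(r)
s=least_squares(lambda p:res(p).ravel(),[523,-142,-1.8],x_scale=[10,10,.1])
if __name__=='__main__':
    print(s.x); print(res(s.x))
    p=s.x
    print('mouth',W(p,[(-70,-38.5,11)]))
    print('proj',proj(W(p,[(-70,-38.5,11),(-92,38.5,28)]),'top'),proj(W(p,[(-70,-38.5,11),(-92,38.5,28)]),'scene'))
    # drawer back rim corners: top crop
    c,s_=np.cos(p[2]),np.sin(p[2])
    for n,px,z in[('top',(231.5,218.5),45),('top',(223,240),45),('top',(225.5,239),45),('scene',(374,232.5),45),('scene',(355,250.5),45),('scene',(353,266),11)]:
        w=at_z(px,n,z)-[p[0],p[1],0]; print(n,px,'caddy frame',c*w[0]+s_*w[1],-s_*w[0]+c*w[1],at_z(px,n,z))
E
python3 fit.py
```

```text
[ 520.3  -141.24   -1.84]
[[-0.97 -0.5 ]
 [-0.47 -0.17]
 [-0.8   0.39]
 [-1.43 -0.35]
 [-0.09 -0.37]
 [-1.66 -1.83]
 [-0.53 -1.23]
 [-0.31 -2.13]
 [ 0.23  2.23]]
mouth [[501.79 -63.53  11.  ]]
proj [[251.84 237.62]
 [251.85 203.05]] [[333.5  237.61]
 [318.78 263.3 ]]
top (231.5, 218.5) caddy frame -124.39322218002232 -12.170426768150072 [541.62 -18.09  45.  ]
top (223, 240) caddy frame -128.25723940935185 -65.26759720188556 [491.46  -0.25  45.  ]
top (225.5, 239) caddy frame -123.43929235462673 -61.47110653704213 [493.84  -5.9   45.  ]
scene (374, 232.5) caddy frame -131.1813227148384 -62.60022643457564 [494.81   1.86  45.  ]
scene (355, 250.5) caddy frame -128.21640405407118 -7.566416424987999 [547.08 -15.63  45.  ]
scene (353, 266) caddy frame -130.93834766297294 -5.4348151802047475 [549.86 -13.57  11.  ]
```

```bash
python3 -m crank '[{"spin":0.15},{"spin":0.15},{"spin":0.15},{"spin":0.15},{"spin":0.15}]' 100;  python3 -m crank '[{"spin":0.15},{"spin":0.15},{"spin":0.15},{"spin":0.15},{"spin":0.15}]'
cat > go.py <<'E'
import sys
from fit import *
P=s.x.copy()
def togo(x=None,y=None,z=None,yaw=None,frame='w'):
    st=ctrl.read_state(); M=R.from_euler('xyz',st['tool_rot']).as_matrix(); e=st['eef_pos']
    if frame=='c':
        w=W(P,[(x,y,z)])[0]
    else: w=np.array([x,y,z],float)
    d=M.T@(w-e)/10
    print('clk',round(st['clock'],2),'eef',e,'rpy',st['tool_rot'],'q',st['qpos'],'F',st['force'],'w',round(st['width'],1))
    c,s_=np.cos(P[2]),np.sin(P[2]); v=e-[P[0],P[1],0]
    print('tcp in caddy',c*v[0]+s_*v[1],-s_*v[0]+c*v[1],e[2],'yaw-caddy',(st['tool_rot'][2]-P[2]+np.pi/2)%np.pi-np.pi/2)
    print('target',w,'tool shift cm',d, 'spin', -((yaw-st['tool_rot'][2]+np.pi)%(2*np.pi)-np.pi) if yaw is not None else '')
if __name__=='__main__':
    a=sys.argv; togo(float(a[2]),float(a[3]),float(a[4]),float(a[5]) if len(a)>5 else None,a[1])
E
python3 go.py c -106 -38 150 1.302
```

```text
clk 1.1 eef [212.93 614.16 231.32] rpy [ 3.14 -0.    2.81] q [-1.3   0.63  0.04  1.52 -0.03  1.   -0.02] F [-0.15 -0.87  0.21] w 85.4
tcp in caddy -646.544908204327 -497.0804065913815 231.31785461498473 yaw-caddy 1.5060163055356535
target [511.84 -28.96 150.  ] tool shift cm [-49.31 -50.97   8.13] spin 1.505796258087965invalid input at $[0]: expected keys x, y, z, spin
invalid input at $[0]: expected keys x, y, z, spin
```

```bash
python3 -m crank '[{"x":0,"y":0,"z":0,"spin":0.15},{"x":0,"y":0,"z":0,"spin":0.15},{"x":0,"y":0,"z":0,"spin":0.15},{"x":0,"y":0,"z":0,"spin":0.15},{"x":0,"y":0,"z":0,"spin":0.15}]' 100;  python3 -m crank '[{"x":0,"y":0,"z":0,"spin":0.15},{"x":0,"y":0,"z":0,"spin":0.15},{"x":0,"y":0,"z":0,"spin":0.15},{"x":0,"y":0,"z":0,"spin":0.15},{"x":0,"y":0,"z":0,"spin":0.15}]'
python3 go.py c -106 -38 150 1.302
```

```text
clock: 1.6
eef_pos: [212.9, 614.2, 231.4]
tool_rot: [3.142, -0.0, 2.052]
force: [-0.3, 0.6, -0.6]
width: 85.3
clock: 2.1
eef_pos: [212.8, 614.2, 231.4]
tool_rot: [-3.141, -0.0, 1.302]
force: [-0.4, -0.1, 0.0]
width: 85.5
clk 2.1 eef [212.77 614.23 231.36] rpy [-3.14 -0.    1.3 ] q [-1.54  0.67  0.45  1.53 -0.32  1.02 -1.27] F [-0.38 -0.08  0.01] w 85.5
tcp in caddy -646.5644777079699 -497.2554722730688 231.35500826786617 yaw-caddy 0.00010156103466485433
target [511.84 -28.96 150.  ] tool shift cm [-54.06  45.92   8.12] spin -0.00011848641302325547
```

```bash
python3 -m crank '[{"x":-3.7,"y":3.1,"z":0,"spin":0},{"x":-3.7,"y":3.1,"z":0,"spin":0},{"x":-3.7,"y":3.1,"z":0,"spin":0},{"x":-3.7,"y":3.1,"z":0,"spin":0},{"x":-3.7,"y":3.1,"z":0,"spin":0}]'
python3 -m crank '[{"x":-3.7,"y":3.1,"z":0,"spin":0},{"x":-3.7,"y":3.1,"z":0,"spin":0},{"x":-3.7,"y":3.1,"z":0,"spin":0},{"x":-3.7,"y":3.1,"z":0,"spin":0},{"x":-3.7,"y":3.1,"z":0,"spin":0}]'
python3 go.py c -106 -38 150 1.302
```

```text
clock: 2.6
eef_pos: [315.0, 393.6, 231.5]
tool_rot: [3.141, -0.001, 1.308]
force: [1.1, 0.0, 0.7]
width: 85.3
clock: 3.1
eef_pos: [416.7, 174.7, 231.6]
tool_rot: [3.141, -0.001, 1.308]
force: [0.6, 0.2, 0.9]
width: 85.2
clk 3.1 eef [416.75 174.7  231.64] rpy [ 3.14 -0.    1.31] q [-0.82  0.38  0.49  2.05 -0.26  0.76 -0.43] F [0.55 0.19 0.89] w 85.2
tcp in caddy -277.0533050667431 -183.7926936785206 231.63556119501214 yaw-caddy 0.006495078617944294
target [511.84 -28.96 150.  ] tool shift cm [-17.21  14.46   8.16] spin 0.00627503117025574
```

```bash
python3 -m crank '[{"x":-3.5,"y":2.9,"z":1.5,"spin":0},{"x":-3.5,"y":2.9,"z":1.5,"spin":0},{"x":-3.5,"y":2.9,"z":1.5,"spin":0},{"x":-3.5,"y":2.9,"z":1.5,"spin":0},{"x":-2.7,"y":2.6,"z":1.5,"spin":0}]'
python3 -m crank '[{"x":0,"y":0,"z":0,"spin":0}]'
python3 go.py c -106 -38 60 1.302
python3 - <<'E'
from h import *
save('top','t2.png',(180,140,340,280),4)
save('scene','s2.png',(220,100,440,310),3)
E
```

```text
clock: 3.6
eef_pos: [510.6, -24.7, 155.9]
tool_rot: [3.141, 0.0, 1.306]
force: [1.3, 0.3, -0.1]
width: 85.4
clock: 3.7
eef_pos: [511.3, -28.4, 155.3]
tool_rot: [3.14, 0.004, 1.299]
force: [-0.9, 0.4, 0.8]
width: 85.3
clk 3.7 eef [511.3  -28.39 155.26] rpy [3.14 0.   1.3 ] q [-0.27  0.57  0.41  1.99 -0.36  0.65  0.09] F [-0.89  0.36  0.78] w 85.3
tcp in caddy -106.3979301534523 -38.670066207699044 155.26034012243173 yaw-caddy -0.002658598408297408
target [511.84 -28.96  60.  ] tool shift cm [-0.01  0.05  9.53] spin -0.002878645855985962
```

View pics/s2.png

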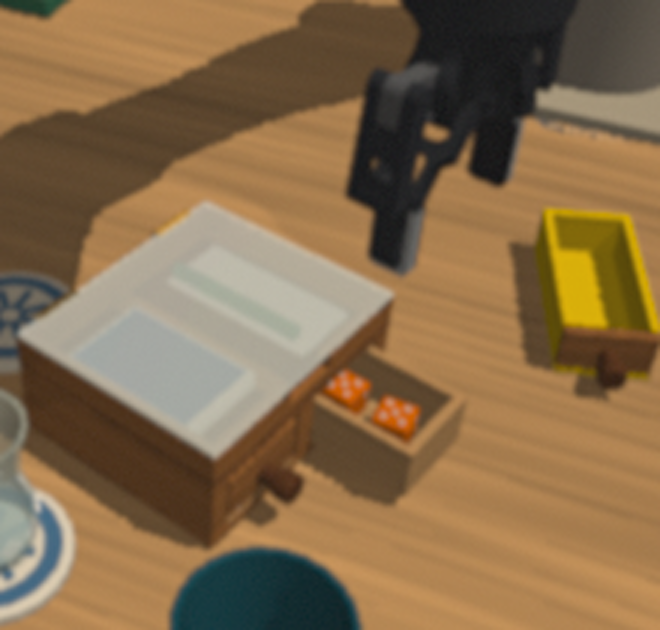

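View pics/t2.png

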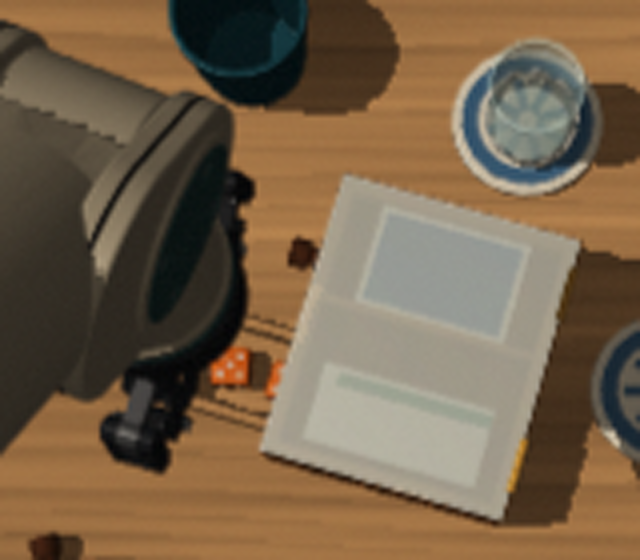

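```bash
python3 -m crank '[{"x":0,"y":0,"z":4.9,"spin":0},{"x":0,"y":0,"z":4.9,"spin":0},{"x":0,"y":0,"z":0,"spin":0}]'
python3 go.py c -106 -38 11 1.302
python3 - <<'E'
from h import *
save('top','t3.png',(180,140,340,280),4)
save('scene','s3.png',(220,100,440,310),3)
E
```

```text
clock: 4.1
eef_pos: [504.7, -19.5, 53.4]
tool_rot: [-3.129, 0.002, 1.31]
force: [-0.8, 0.4, 0.2]
width: 85.2
clk 4.1 eef [504.72 -19.48  53.37] rpy [-3.13  0.    1.31] q [-0.2   0.74  0.27  2.05 -0.46  0.43  0.18] F [-0.8   0.43  0.22] w 85.2
tcp in caddy -113.24263522607097 -47.37366549203775 53.373839392175846 yaw-caddy 0.00865371136452886
target [511.84 -28.96  11.  ] tool shift cm [-0.72  0.98  4.23] spin 0.00843366391684075
```

View pics/s3.png

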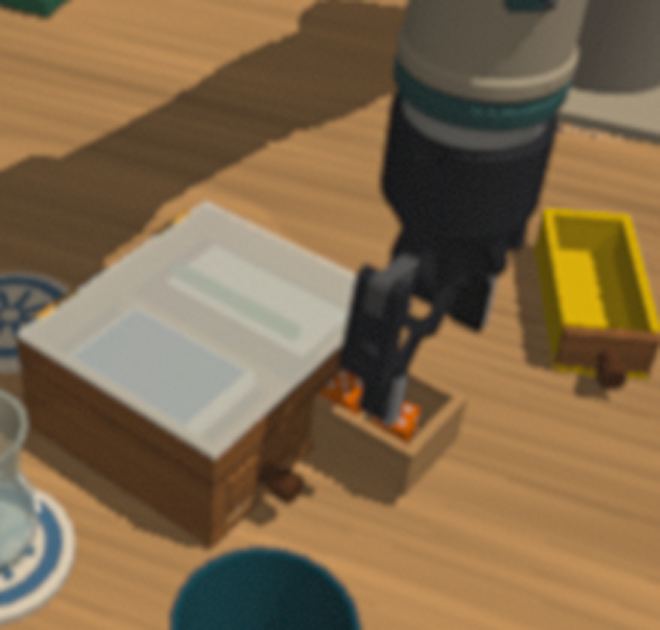

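View pics/t3.png

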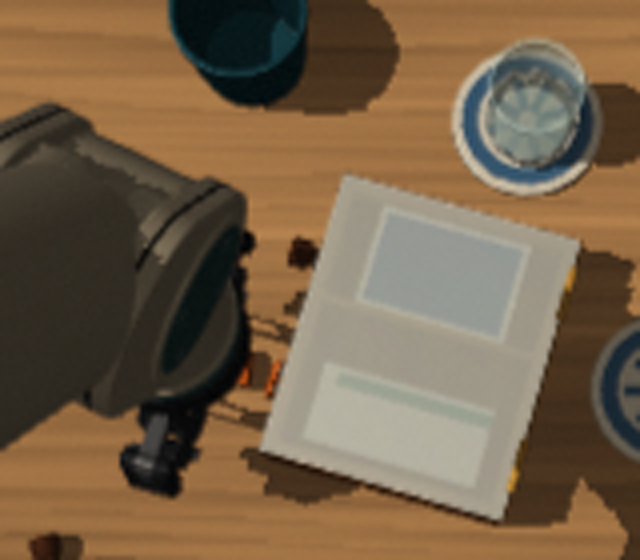

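```bash
python3 -m crank '[{"x":0,"y":0,"z":0,"spin":0}]'; python3 go.py c -106 -38 11 1.302
```

```text
clock: 4.3
eef_pos: [511.5, -21.4, 60.9]
tool_rot: [3.137, -0.001, 1.309]
force: [0.3, -0.2, -0.1]
width: 85.1
clk 4.3 eef [511.51 -21.39  60.86] rpy [ 3.14 -0.    1.31] q [-0.2   0.72  0.28  2.05 -0.46  0.43  0.18] F [ 0.35 -0.19 -0.09] w 85.1
tcp in caddy -113.20411964972597 -40.328320495204046 60.859179098909166 yaw-caddy 0.007053193179654471
target [511.84 -28.96  11.  ] tool shift cm [-0.73  0.21  4.99] spin 0.006833145731966361
```

```bash
python3 -m crank '[{"x":-0.5,"y":0.2,"z":0,"spin":0},{"x":0,"y":0,"z":0,"spin":0},{"x":0,"y":0,"z":0,"spin":0}]'; python3 go.py c -107 -38 11 1.302
python3 - <<'E'
from h import *
save('scene','s4.png',(220,100,440,310),3)
E
```

```text
clock: 4.6
eef_pos: [511.2, -27.5, 59.7]
tool_rot: [3.139, -0.001, 1.307]
force: [0.4, 1.3, -0.2]
width: 85.5
clk 4.6 eef [511.23 -27.48  59.66] rpy [ 3.14 -0.    1.31] q [-0.19  0.73  0.28  2.04 -0.46  0.43  0.18] F [ 0.42  1.29 -0.18] w 85.5
tcp in caddy -107.25645726390462 -38.975982134913195 59.65990857449426 yaw-caddy 0.0055733433564526536
target [512.1  -27.99  11.  ] tool shift cm [-0.03  0.09  4.87] spin 0.0053532959087641
```

View pics/s4.png

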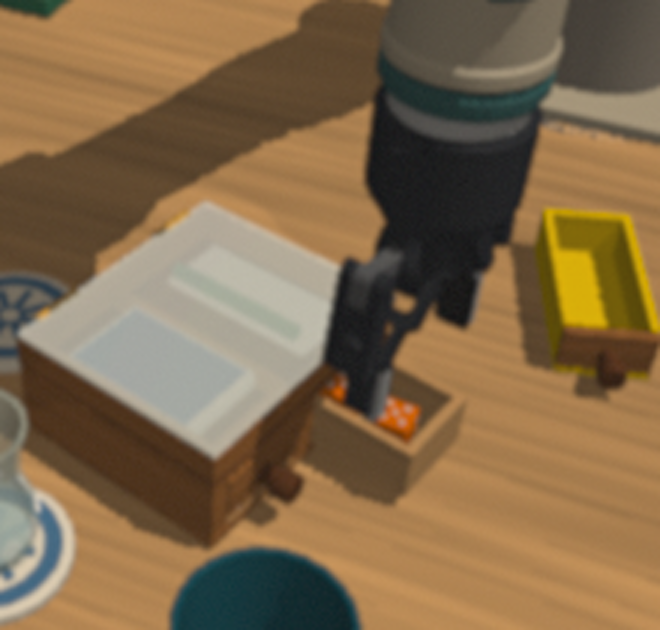

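Run:
```python
from go import *
print(proj(W(P,[(-107,3.5,60),(-107,3.5,73),(-107,-9.5,45),(-128,-9.5,45)]),'scene'))
```

```text
[[340.97 241.61]
 [341.87 235.83]
 [344.4  243.51]
 [355.53 249.74]]
```

```bash
python3 -m crank '[{"x":0,"y":0.1,"z":1.6,"spin":0},{"x":0,"y":0,"z":1.6,"spin":0},{"x":0,"y":0,"z":1.6,"spin":0},{"x":0,"y":0,"z":0,"spin":0},{"x":0,"y":0,"z":0,"spin":0}]'; python3 go.py c -107 -38 11 1.302
python3 - <<'E'
from h import *
save('scene','s5.png',(220,100,440,310),3)
save('top','t5.png',(180,140,340,280),4)
E
```

```text
clock: 5.15
eef_pos: [511.3, -27.6, 10.5]
tool_rot: [-3.141, 0.0, 1.308]
force: [-0.5, 0.4, 0.6]
width: 85.2
clk 5.15 eef [511.3  -27.61  10.51] rpy [-3.14  0.    1.31] q [-0.14  0.81  0.21  2.05 -0.5   0.32  0.22] F [-0.52  0.36  0.58] w 85.2
tcp in caddy -107.1546248253373 -38.873792819722865 10.510637893453579 yaw-caddy 0.005743356906877217
target [512.1  -27.99  11.  ] tool shift cm [-0.02  0.09 -0.05] spin 0.005523309459189107
```

View pics/s5.png

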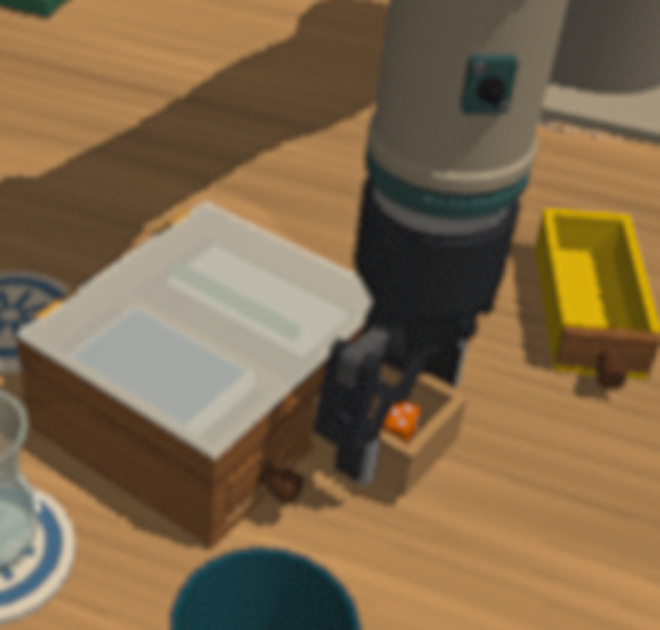

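View pics/t5.png

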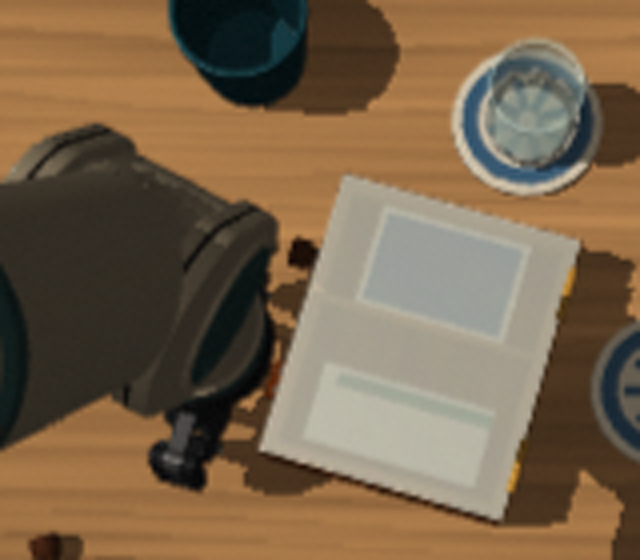

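The fingers straddle the drawer's outer end, with no contact. Closing the gripper.

```bash
python3 -m crank '[{"x":0,"y":0,"z":0,"spin":0},{"x":0,"y":0,"z":0,"spin":0},{"x":0,"y":0,"z":0,"spin":0},{"x":0,"y":0,"z":0,"spin":0},{"x":0,"y":0,"z":0,"spin":0}]' 40;python3 -m crank '[{"x":0,"y":0,"z":0,"spin":0},{"x":0,"y":0,"z":0,"spin":0}]'; python3 go.py c -107 -38 11 1.302
```

```text
clock: 5.75
eef_pos: [511.9, -27.5, 11.1]
tool_rot: [3.14, -0.0, 1.308]
force: [-0.2, -0.1, 5.8]
width: 57.6
clock: 5.95
eef_pos: [511.9, -27.5, 11.1]
tool_rot: [3.14, -0.0, 1.308]
force: [-0.2, -0.2, 6.3]
width: 57.2
clk 5.95 eef [511.89 -27.47  11.13] rpy [ 3.14 -0.    1.31] q [-0.14  0.81  0.21  2.05 -0.5   0.32  0.22] F [-0.17 -0.15  6.29] w 57.2
tcp in caddy -107.44706777808504 -38.33935859973859 11.132432383394605 yaw-caddy 0.006040458814336347
target [512.1  -27.99  11.  ] tool shift cm [-0.04  0.03  0.01] spin 0.005820411366648237
```

```bash
python3 -m crank '[{"x":0.3,"y":0,"z":-0.15,"spin":0},{"x":1,"y":0,"z":0,"spin":0},{"x":1.5,"y":0,"z":0,"spin":0},{"x":1.5,"y":0,"z":0,"spin":0},{"x":0,"y":0,"z":0,"spin":0}]' 30; python3 go.py c -107 -38 11 1.302
python3 - <<'E'
from h import *
save('scene','s6.png',(220,100,440,310),3)
E
```

```text
clock: 6.45
eef_pos: [523.0, 17.8, 11.5]
tool_rot: [-3.141, -0.002, 1.313]
force: [-0.1, 1.0, -1.1]
width: 57.2
clk 6.45 eef [523.01  17.79  11.49] rpy [-3.14 -0.    1.31] q [-0.24  0.82  0.23  2.02 -0.51  0.35  0.15] F [-0.05  1.02 -1.08] w 57.2
tcp in caddy -154.03196378622886 -39.646698292535355 11.492462751276713 yaw-caddy 0.01077151397605558
target [512.1  -27.99  11.  ] tool shift cm [-4.7   0.11  0.04] spin 0.01055146652836747
```

View pics/s6.png

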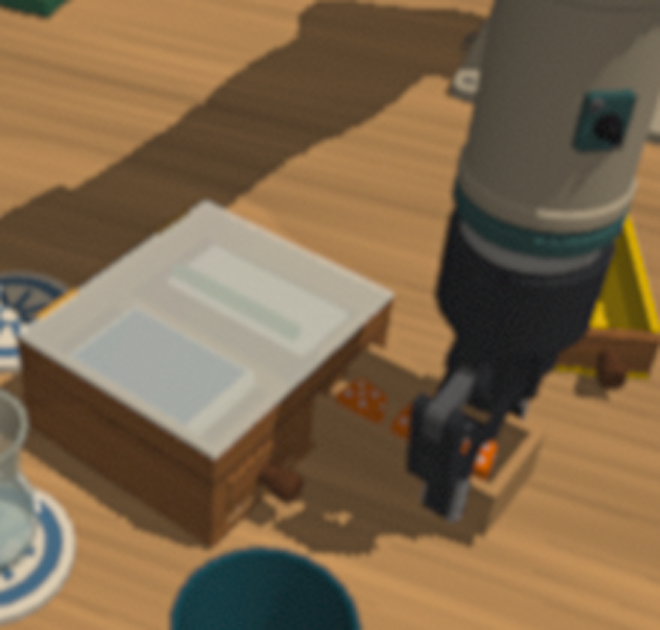

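```bash
python3 -m crank '[{"x":1.5,"y":-0.1,"z":0,"spin":0},{"x":1.5,"y":0,"z":0,"spin":0},{"x":1.5,"y":0,"z":0,"spin":0},{"x":1.5,"y":0,"z":0,"spin":0},{"x":0,"y":0,"z":0,"spin":0}]'; python3 go.py c -207 -38 11 1.302
python3 - <<'E'
from go import *
save('scene','s7.png',(220,100,480,310),3)
for p in[(181,290),(208,284),(217,338),(192,342),(193,277)]: print(at_z(p,'top',34))
E
```

```text
clock: 7.0
eef_pos: [537.4, 74.1, 11.6]
tool_rot: [-3.141, -0.001, 1.311]
force: [0.1, -0.4, -1.5]
width: 57.3
clk 7.0 eef [537.37  74.13  11.61] rpy [-3.14 -0.    1.31] q [-0.36  0.84  0.27  1.97 -0.53  0.4   0.06] F [ 0.09 -0.41 -1.53] w 57.3
tcp in caddy -212.16058006371517 -40.77715159479048 11.608013229508032 yaw-caddy 0.008780967315161092
target [538.68  68.41  11.  ] tool shift cm [-0.52  0.27  0.06] spin 0.008560919867472538
[377.09  92.82  34.  ]
[391.43  31.88  34.  ]
[272.23   6.74  34.  ]
[262.78  62.31  34.  ]
[406.79  66.87  34.  ]
```

View pics/s7.png

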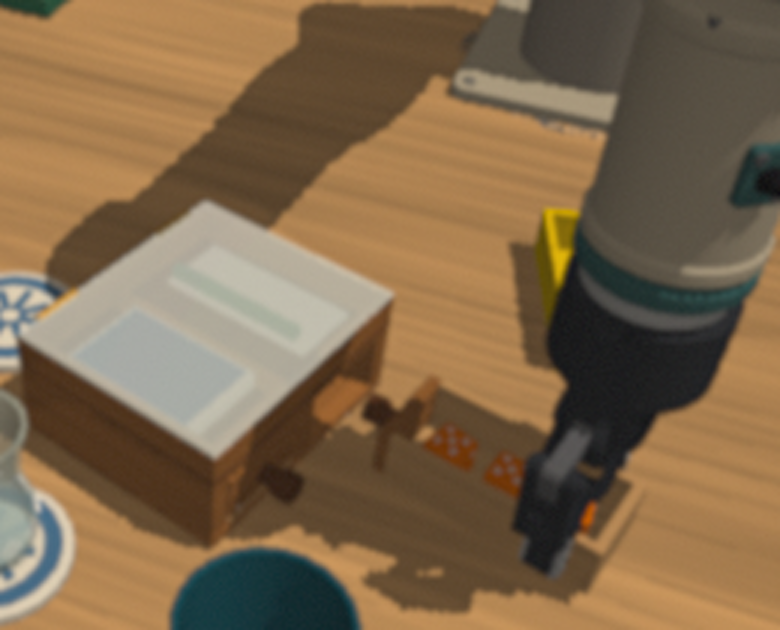

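```bash
python3 -m crank '[{"x":1,"y":0,"z":-1,"spin":0},{"x":1.5,"y":0,"z":-1.5,"spin":0},{"x":1.5,"y":0,"z":-1.5,"spin":0},{"x":0.5,"y":0,"z":-1,"spin":0},{"x":0,"y":0,"z":0,"spin":-0.05}]'
python3 -m crank '[{"x":0,"y":0,"z":0,"spin":-0.1},{"x":0,"y":0,"z":0,"spin":-0.14},{"x":0,"y":0,"z":0,"spin":-0.14},{"x":0,"y":0,"z":0,"spin":-0.14},{"x":0,"y":0,"z":0,"spin":-0.14}]'
python3 -m crank '[{"x":0,"y":0,"z":0,"spin":-0.14},{"x":0,"y":0,"z":0,"spin":-0.14},{"x":0,"y":0,"z":0,"spin":-0.14},{"x":0,"y":0,"z":0,"spin":-0.14},{"x":0,"y":0,"z":0,"spin":-0.14}]'
python3 -m crank '[{"x":0,"y":0,"z":0,"spin":-0.1},{"x":0,"y":0,"z":0,"spin":-0.06},{"x":0,"y":0,"z":0,"spin":0}]'
 python3 go.py w 560 110 5
python3 - <<'E'
from go import *
save('scene','s8.png',(220,100,480,310),3)
save('top','t8.png',(120,100,320,270),4)
E
```

```text
clock: 7.55
eef_pos: [550.0, 116.3, 63.6]
tool_rot: [3.139, -0.001, 1.36]
force: [-0.3, 0.4, -1.0]
width: 56.9
clock: 8.05
eef_pos: [548.7, 114.3, 62.2]
tool_rot: [-3.141, 0.001, 2.022]
force: [-0.1, 0.4, -2.3]
width: 57.0
clock: 8.55
eef_pos: [548.7, 114.1, 62.1]
tool_rot: [-3.14, 0.0, 2.722]
force: [-0.2, -0.7, -1.5]
width: 56.9
clock: 8.85
eef_pos: [548.7, 114.1, 62.1]
tool_rot: [-3.141, -0.0, 2.876]
force: [-0.8, 0.1, -1.4]
width: 57.3
clk 8.85 eef [548.69 114.1   62.05] rpy [-3.14 -0.    2.88] q [-0.23  0.74 -0.04  1.9   0.06  0.5   0.99] F [-0.77  0.08 -1.4 ] w 57.3
tcp in caddy -253.70072961966142 -40.491940181646605 62.05010647118839 yaw-caddy -1.5671031347588853
target [560. 110.   5.] tool shift cm [-1.2  -0.09  5.71] spin
```

View pics/s8.png

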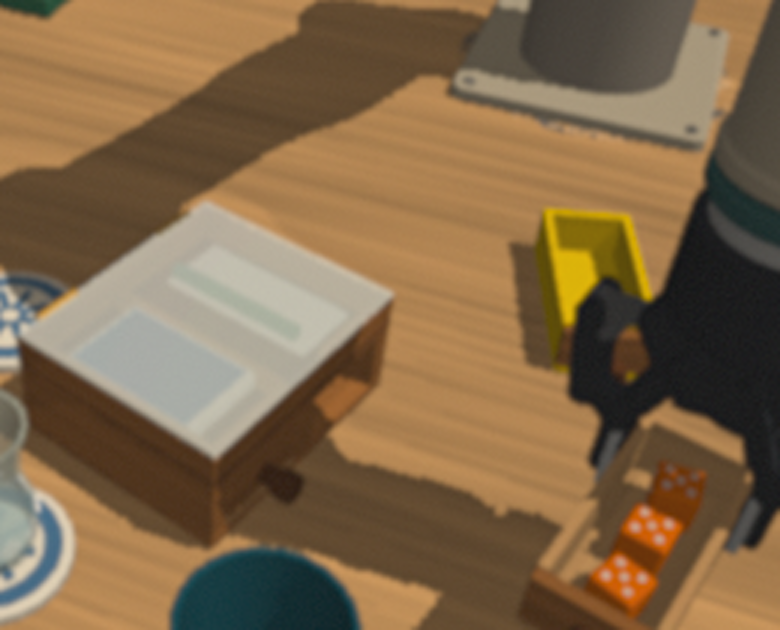

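View pics/t8.png

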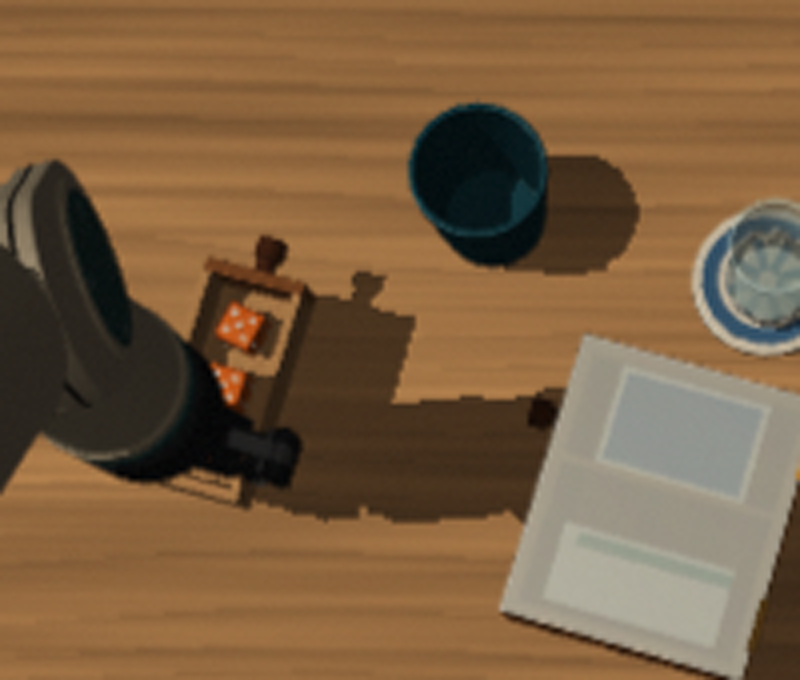

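```bash
python3 -m crank '[{"x":0,"y":0,"z":1.5,"spin":0},{"x":0,"y":0,"z":1.5,"spin":0},{"x":0,"y":0,"z":1.5,"spin":0},{"x":0,"y":0,"z":0.9,"spin":0},{"x":0,"y":0,"z":0,"spin":0}]'
python3 -m crank '[{"x":0,"y":0,"z":0.3,"spin":0},{"x":0,"y":0,"z":0.2,"spin":0},{"x":0,"y":0,"z":0,"spin":0}]'
```

```text
clock: 9.45
eef_pos: [547.6, 115.3, 6.0]
tool_rot: [-3.14, -0.003, 2.878]
force: [-0.9, -0.8, -1.8]
width: 57.2
clock: 9.75
eef_pos: [549.1, 115.7, 3.0]
tool_rot: [3.141, 0.0, 2.878]
force: [-0.3, 0.5, -0.8]
width: 56.8
```

```bash
python3 -m crank '[{"x":0,"y":0,"z":0.2,"spin":0},{"x":0,"y":0,"z":0,"spin":0}]'; python3 -m crank '[{"x":0,"y":0,"z":0,"spin":0},{"x":0,"y":0,"z":0,"spin":0},{"x":0,"y":0,"z":0,"spin":0},{"x":0,"y":0,"z":0,"spin":0}]' 100; python3 -m crank '[{"x":0,"y":0,"z":-2,"spin":0},{"x":0,"y":0,"z":-3,"spin":0},{"x":0,"y":0,"z":-3,"spin":0},{"x":0,"y":0,"z":-2,"spin":0},{"x":0,"y":0,"z":0,"spin":0.15}]'
```

```text
clock: 9.95
eef_pos: [549.0, 115.7, 0.9]
tool_rot: [3.141, 0.0, 2.878]
force: [0.4, 0.2, -1.9]
width: 57.1
clock: 10.35
eef_pos: [549.0, 115.7, 0.9]
tool_rot: [3.141, 0.0, 2.878]
force: [-0.2, -0.3, 0.1]
width: 85.4
clock: 10.85
eef_pos: [551.0, 116.1, 103.9]
tool_rot: [3.137, 0.004, 2.725]
force: [0.4, 0.4, -0.4]
width: 85.1
```

```bash
for i in 1; do python3 -m crank '[{"x":0,"y":0,"z":0,"spin":0.15},{"x":0,"y":0,"z":0,"spin":0.15},{"x":0,"y":0,"z":0,"spin":0.15},{"x":0,"y":0,"z":0,"spin":0.15},{"x":0,"y":0,"z":0,"spin":0.15}]'; done
python3 -m crank '[{"x":0,"y":0,"z":0,"spin":0.15},{"x":0,"y":0,"z":0,"spin":0.15},{"x":0,"y":0,"z":0,"spin":0.15},{"x":0,"y":0,"z":0,"spin":0.15},{"x":0,"y":0,"z":0,"spin":0.15}]'
python3 -m crank '[{"x":0,"y":0,"z":0,"spin":0.15},{"x":0,"y":0,"z":0,"spin":0.15},{"x":0,"y":0,"z":0,"spin":0.15},{"x":0,"y":0,"z":0,"spin":0.15},{"x":0,"y":0,"z":0,"spin":0.15}]'
python3 -m crank '[{"x":0,"y":0,"z":0,"spin":0.15},{"x":0,"y":0,"z":0,"spin":0.15},{"x":0,"y":0,"z":0,"spin":0.15},{"x":0,"y":0,"z":0,"spin":0.15},{"x":0,"y":0,"z":0,"spin":0.14}]'
python3 go.py w 624 95 60
python3 - <<'E'
from go import *
save('scene','s9.png',(280,100,560,310),2)
save('top','t9.png',(120,100,320,270),4)
for nm in('drawer','drawer_front','drawer_back','knob_end'):
    for n in('scene','top'): print(nm,n,[(np.round(q['point'],1),round(q['score'],2)) for q in vision.place_of(nm,n)[:4]])
E
```

```text
clock: 11.35
eef_pos: [548.8, 115.8, 100.9]
tool_rot: [3.141, -0.0, 1.972]
force: [-1.2, 0.1, -0.9]
width: 85.4
clock: 11.85
eef_pos: [548.8, 115.9, 100.9]
tool_rot: [-3.142, -0.0, 1.222]
force: [0.9, 0.7, -0.4]
width: 85.7
clock: 12.35
eef_pos: [548.8, 115.9, 100.8]
tool_rot: [-3.141, -0.0, 0.472]
force: [-0.9, -0.2, 0.6]
width: 85.5
clock: 12.85
eef_pos: [548.7, 116.0, 100.8]
tool_rot: [-3.141, 0.0, -0.268]
force: [-0.1, -0.6, 0.8]
width: 85.4
clk 12.85 eef [548.74 116.04 100.75] rpy [-3.14  0.   -0.27] q [-0.74  0.84  0.81  1.9  -0.86  0.8  -1.28] F [-0.05 -0.61  0.84] w 85.4
tcp in caddy -255.58716748875378 -40.960242338437276 100.75424915614737 yaw-caddy -1.5695427716234813
target [624.  95.  60.] tool shift cm [7.82 0.04 4.07] spin 
drawer scene [(array([419.5, 311.1]), 0.77), (array([412.4, 200.8]), 0.76)]
drawer top [(array([185.9, 201.2]), 0.7), (array([200.1, 311. ]), 0.68), (array([282.7, 228.1]), 0.28)]
drawer_front scene [(array([421.7, 218. ]), 0.73), (array([404.8, 336.9]), 0.65), (array([218.2, 278.6]), 0.52)]
drawer_front top [(array([194.7, 283.8]), 0.89), (array([193.2, 173.9]), 0.85)]
drawer_back scene [(array([441.1, 277.7]), 0.71), (array([412. , 176.5]), 0.66)]
drawer_back top [(array([207.6, 336.3]), 0.89), (array([172.4, 227.6]), 0.78)]
knob_end scene [(array([397.7, 350.4]), 0.88), (array([424.7, 227.4]), 0.61)]
knob_end top [(array([190. , 270.8]), 0.87), (array([195.6, 166.7]), 0.61)]
```

View pics/t9.png

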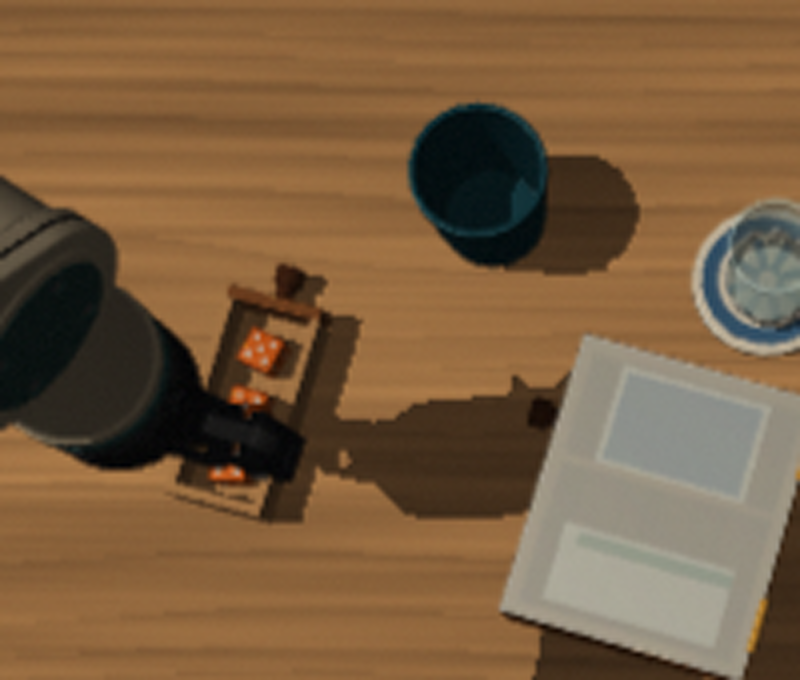

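View pics/s9.png

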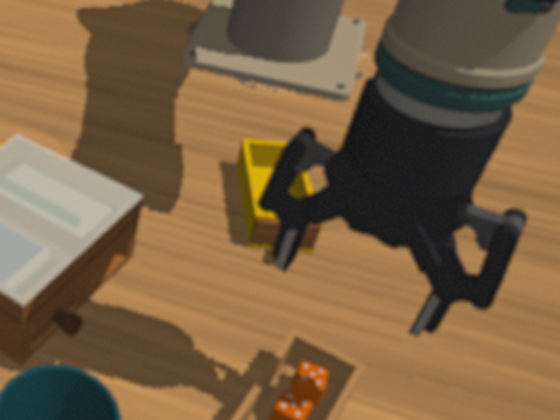

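```bash
python3 -c "
from h import *
print(at_z((193.2,173.9),'top',17),at_z((404.8,336.9),'scene',17),at_z((172.4,227.6),'top',17),at_z((441,277.7),'scene',17))"
python3 -m crank '[{"x":2,"y":0,"z":0,"spin":0},{"x":2.4,"y":0,"z":0,"spin":0},{"x":2.4,"y":0,"z":0,"spin":0},{"x":1,"y":0,"z":1,"spin":0},{"x":0,"y":0,"z":2,"spin":0}]'
python3 -m crank '[{"x":0,"y":0,"z":1,"spin":0},{"x":0,"y":0,"z":0,"spin":0},{"x":0,"y":0,"z":0,"spin":0}]'
python3 go.py w 624 95.5 2
python3 - <<'E'
from go import *
save('scene','s10.png',(280,150,560,420),2)
save('top','t10.png',(120,100,320,270),4)
E
```

```text
[653.74572918  81.47215852  17.        ] [647.03462587  88.51537828  17.        ] [522.44889836 124.55542911  17.        ] [520.0129723  120.86477135  17.        ]
clock: 13.85
eef_pos: [626.4, 94.4, 71.2]
tool_rot: [-3.141, -0.004, -0.262]
force: [-0.0, 0.1, 0.2]
width: 85.2
clock: 14.15
eef_pos: [623.7, 95.5, 60.7]
tool_rot: [3.141, 0.001, -0.262]
force: [-0.7, -0.4, 0.9]
width: 85.5
clk 14.15 eef [623.75  95.52  60.74] rpy [ 3.14  0.   -0.26] q [-0.63  0.97  0.78  1.71 -0.88  0.85 -1.28] F [-0.68 -0.36  0.91] w 85.5
tcp in caddy -255.74451109202363 36.80425167876828 60.73519068085636 yaw-caddy -1.5638947238271648
target [624.   95.5   2. ] tool shift cm [ 0.03 -0.01  5.87] spin
```

View pics/t10.png

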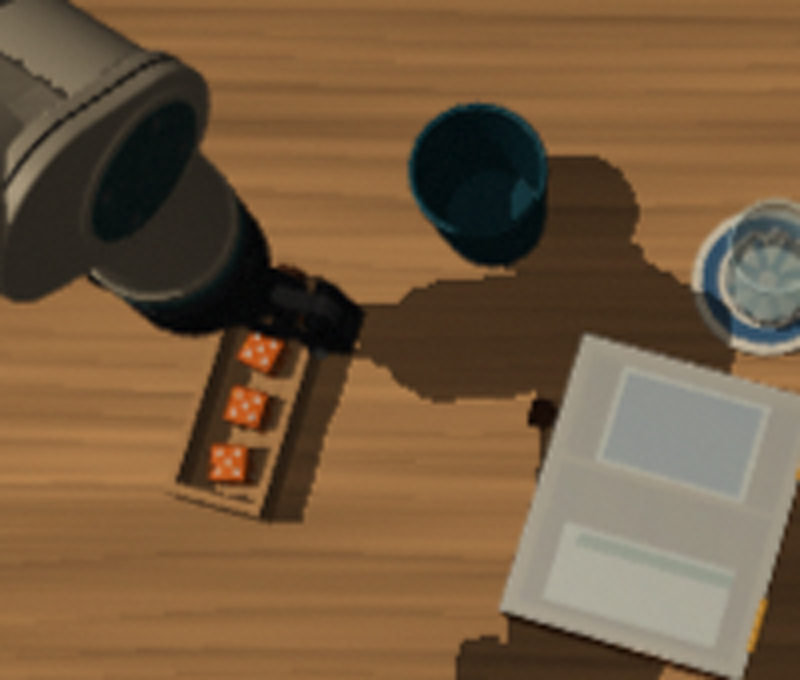

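View pics/s10.png

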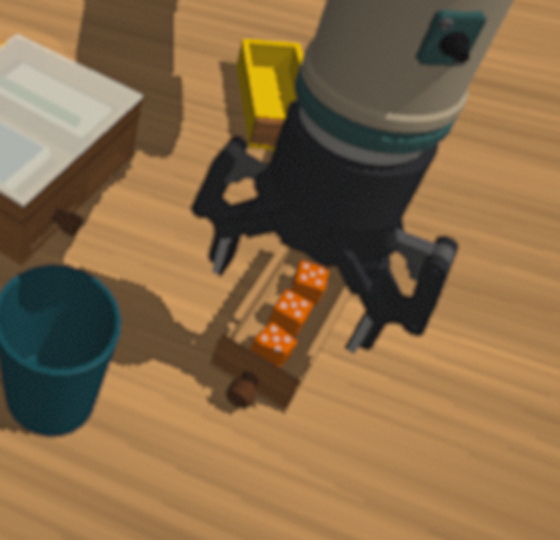

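```bash
python3 -m crank '[{"x":0,"y":0,"z":1.8,"spin":0},{"x":0,"y":0,"z":2,"spin":0},{"x":0,"y":0,"z":1.6,"spin":0},{"x":0,"y":0,"z":0.3,"spin":0},{"x":0,"y":0,"z":0,"spin":0}]'
python3 -m crank '[{"x":0,"y":0,"z":0,"spin":0},{"x":0,"y":0,"z":0,"spin":0},{"x":0,"y":0,"z":0,"spin":0},{"x":0,"y":0,"z":0,"spin":0},{"x":0,"y":0,"z":0,"spin":0}]' 30
python3 go.py w 624 95.5 2
```

```text
clock: 14.75
eef_pos: [623.4, 95.1, 2.5]
tool_rot: [3.141, 0.002, -0.263]
force: [0.3, 0.1, 1.3]
width: 85.8
clock: 15.25
eef_pos: [625.1, 95.3, 4.8]
tool_rot: [-3.141, -0.002, -0.262]
force: [-0.9, -0.6, 5.7]
width: 56.9
clk 15.25 eef [625.05  95.32   4.83] rpy [-3.14 -0.   -0.26] q [-0.59  1.03  0.71  1.72 -0.95  0.76 -1.23] F [-0.93 -0.58  5.67] w 56.9
tcp in caddy -255.89886678772183 38.11303985574999 4.826669878351054 yaw-caddy -1.56403703954215
target [624.   95.5   2. ] tool shift cm [-0.11  0.01  0.28] spin
```

```bash
python3 -m crank '[{"x":0,"y":0,"z":-1,"spin":0},{"x":0,"y":0,"z":-1.5,"spin":0},{"x":0,"y":0,"z":-1.5,"spin":0},{"x":0,"y":0,"z":-1,"spin":0},{"x":0,"y":0,"z":0,"spin":-0.05}]'
python3 -m crank '[{"x":0,"y":0,"z":0,"spin":-0.1},{"x":0,"y":0,"z":0,"spin":-0.14},{"x":0,"y":0,"z":0,"spin":-0.14},{"x":0,"y":0,"z":0,"spin":-0.14},{"x":0,"y":0,"z":0,"spin":-0.14}]'
python3 -m crank '[{"x":0,"y":0,"z":0,"spin":-0.14},{"x":0,"y":0,"z":0,"spin":-0.14},{"x":0,"y":0,"z":0,"spin":-0.14},{"x":0,"y":0,"z":0,"spin":-0.14},{"x":0,"y":0,"z":0,"spin":-0.14}]'
python3 -m crank '[{"x":0,"y":0,"z":0,"spin":-0.1},{"x":0,"y":0,"z":0,"spin":-0.06},{"x":0,"y":0,"z":0,"spin":0}]'
 python3 go.py c -195 -38.3 40 1.305
```

```text
clock: 15.75
eef_pos: [625.5, 95.4, 56.2]
tool_rot: [-3.141, -0.003, -0.211]
force: [0.2, 0.2, -1.4]
width: 57.2
clock: 16.25
eef_pos: [624.3, 95.4, 54.6]
tool_rot: [3.141, -0.0, 0.454]
force: [-0.1, 0.0, -1.9]
width: 57.2
clock: 16.75
eef_pos: [624.3, 95.1, 54.6]
tool_rot: [3.141, 0.0, 1.153]
force: [-0.1, 0.8, -1.6]
width: 56.9
clock: 17.05
eef_pos: [624.4, 95.1, 54.6]
tool_rot: [3.141, -0.0, 1.307]
force: [0.6, -0.0, -1.4]
width: 56.7
clk 17.05 eef [624.4   95.07  54.59] rpy [ 3.14 -0.    1.31] q [-0.42  0.86  0.37  1.71 -0.47  0.66 -0.05] F [ 0.64 -0.04 -1.38] w 56.7
tcp in caddy -255.47959917635467 37.55372482567127 54.58996417855236 yaw-caddy 0.0056625372813332575
target [535.2   56.92  40.  ] tool shift cm [-6.01 -7.62  1.45] spin 0.002442489833645034
```

```bash
python3 -m crank '[{"x":0,"y":-1.5,"z":0,"spin":0},{"x":0,"y":-2,"z":0,"spin":0},{"x":0,"y":-2,"z":0.5,"spin":0},{"x":-1,"y":-1.6,"z":1,"spin":0},{"x":-1.5,"y":-0.5,"z":1,"spin":0}]'
python3 -m crank '[{"x":-1.5,"y":0,"z":0.7,"spin":0},{"x":-1,"y":0,"z":0.5,"spin":0},{"x":0,"y":0,"z":0,"spin":0},{"x":0,"y":0,"z":0,"spin":0}]'
 python3 go.py c -185 -38.3 17 1.305
python3 - <<'E'
from go import *
save('scene','s11.png',(220,100,480,310),3)
save('top','t11.png',(120,140,320,290),4)
E
```

```text
clock: 17.55
eef_pos: [542.5, 92.8, 29.0]
tool_rot: [-3.14, -0.001, 1.309]
force: [0.1, 1.0, -1.9]
width: 57.2
clock: 17.95
eef_pos: [538.5, 67.2, 17.1]
tool_rot: [3.141, -0.001, 1.307]
force: [0.9, 0.5, -1.8]
width: 57.0
clk 17.95 eef [538.46  67.18  17.06] rpy [ 3.14 -0.    1.31] q [-0.35  0.83  0.27  1.97 -0.52  0.41  0.06] F [ 0.88  0.53 -1.79] w 57.0
tcp in caddy -205.74879950818007 -37.88419134444369 17.05874966346139 yaw-caddy 0.005126131634273889
target [532.54  47.28  17.  ] tool shift cm [-2.07 -0.05  0.  ] spin 0.001906084186585666
```

View pics/t11.png

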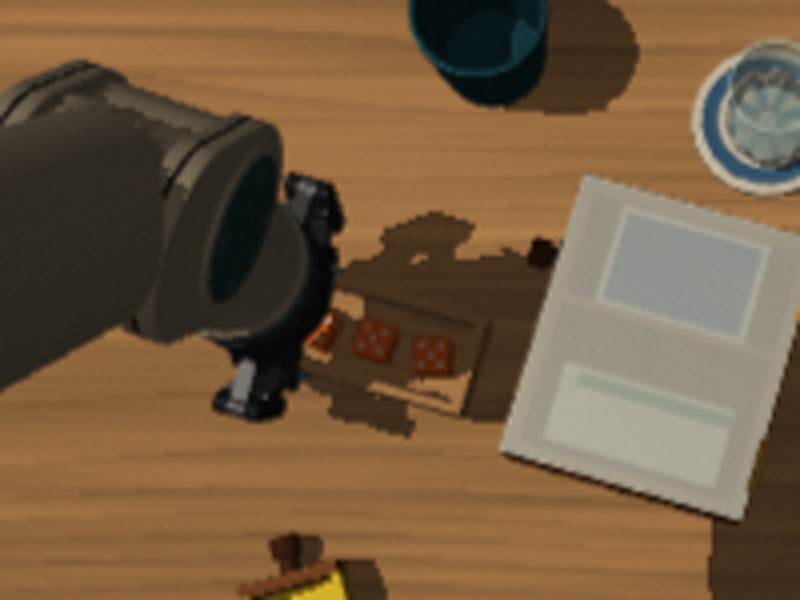

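View pics/s11.png

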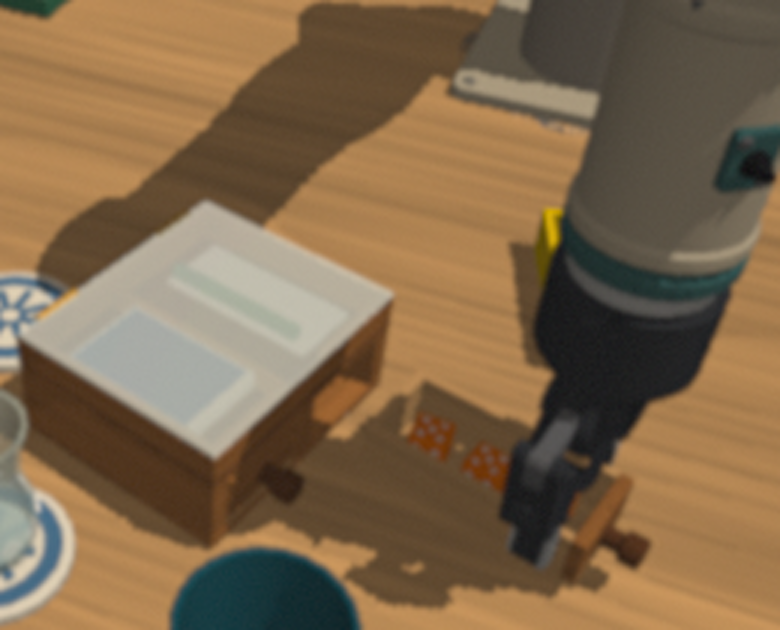

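Run:
```python
from go import *
c,s_=np.cos(P[2]),np.sin(P[2])
def cf(w):
    v=w-[P[0],P[1],0]; return np.array([c*v[0]+s_*v[1],-s_*v[0]+c*v[1]])
im=vision.get_image('top'); 
for a in[(490,322),(462,413),(340,285),(310,375)]:
    px=(120+a[0]/4,140+a[1]/4); print(cf(at_z(px,'top',46)))
for a in[(428,381),(407,433)]:
    px=(220+a[0]/3,100+a[1]/3); print('s',cf(at_z(px,'scene',46)))
# bay mouth features in scene: right jamb inner? 
print(proj(W(P,[(-70,-70,11),(-70,-7,11),(-70,-70,50),(-70,-7,50)]),'scene'))
b=im[190:265,225:345]; cv2.imwrite('pics/t12.png',cv2.resize(b,None,fx=6,fy=6,interpolation=cv2.INTER_CUBIC))
im=vision.get_image('scene');b=im[200:290,290:430]; b=cv2.convertScaleAbs(b,alpha=1.8); cv2.imwrite('pics/s12.png',cv2.resize(b,None,fx=5.5,fy=5.5,interpolation=cv2.INTER_CUBIC))
```

```text
[-98.45  -9.69]
[-98.36 -64.5 ]
[-188.25  -13.14]
[-188.71  -67.89]
s [-110.28  -60.76]
s [-122.35  -18.84]
[[343.27 228.02]
 [323.18 247.74]
 [345.76 212.1 ]
 [325.   231.7 ]]
```

View pics/t12.png

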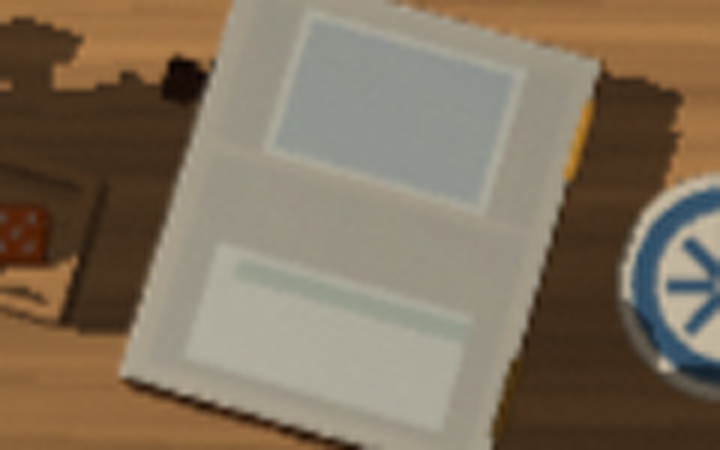

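View pics/s12.png

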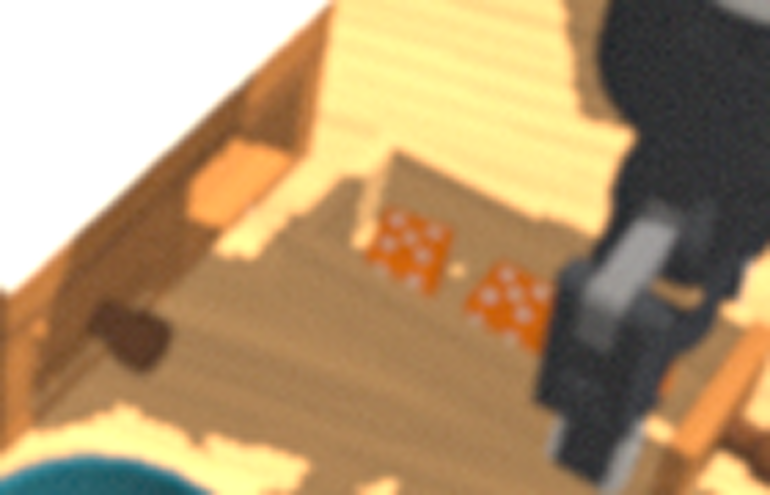

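```bash
python3 -m crank '[{"x":-1,"y":-0.05,"z":-0.15,"spin":0},{"x":-1,"y":0,"z":0,"spin":0},{"x":-0.5,"y":0,"z":0,"spin":0},{"x":-0.5,"y":0,"z":0,"spin":0},{"x":0,"y":0,"z":0,"spin":0}]'
python3 -m crank '[{"x":-0.5,"y":0,"z":0,"spin":0},{"x":-0.5,"y":0,"z":0,"spin":0},{"x":0,"y":0,"z":0,"spin":0}]'
 python3 go.py c -165 -38.3 17 1.305
python3 - <<'E'
from go import *
im=vision.get_image('top')
b=im[190:265,225:345]; cv2.imwrite('pics/t13.png',cv2.resize(b,None,fx=6,fy=6,interpolation=cv2.INTER_CUBIC))
im=vision.get_image('scene');b=im[200:290,290:430]; b=cv2.convertScaleAbs(b,alpha=1.8); cv2.imwrite('pics/s13.png',cv2.resize(b,None,fx=5.5,fy=5.5,interpolation=cv2.INTER_CUBIC))
E
```

```text
clock: 18.65
eef_pos: [529.3, 36.8, 18.3]
tool_rot: [-3.141, 0.0, 1.306]
force: [1.2, 0.3, -1.1]
width: 56.7
clock: 18.95
eef_pos: [526.7, 27.4, 18.3]
tool_rot: [-3.142, 0.001, 1.307]
force: [-0.4, -0.4, -2.9]
width: 56.8
clk 18.95 eef [526.71  27.44  18.3 ] rpy [-3.14  0.    1.31] q [-0.27  0.81  0.25  2.01 -0.51  0.38  0.12] F [-0.43 -0.39 -2.86] w 56.8
tcp in caddy -164.31977828700474 -38.64786248496897 18.29926047466021 yaw-caddy 0.004854734302558228
target [527.23  28.    17.  ] tool shift cm [0.07 0.04 0.13] spin 0.0016346868548704485
```

View pics/t13.png

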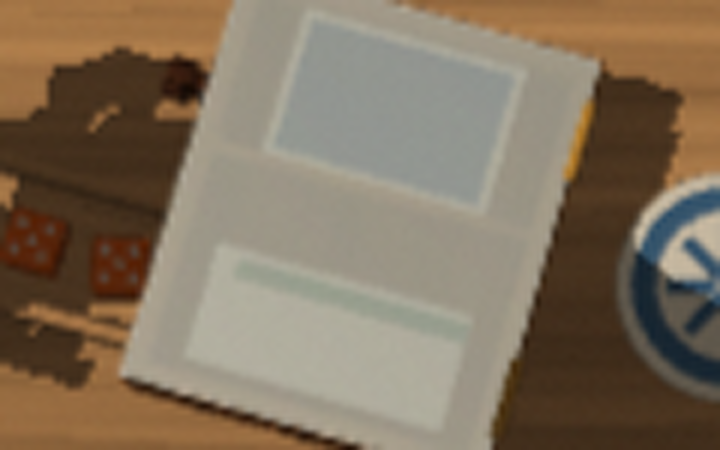

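View pics/s13.png

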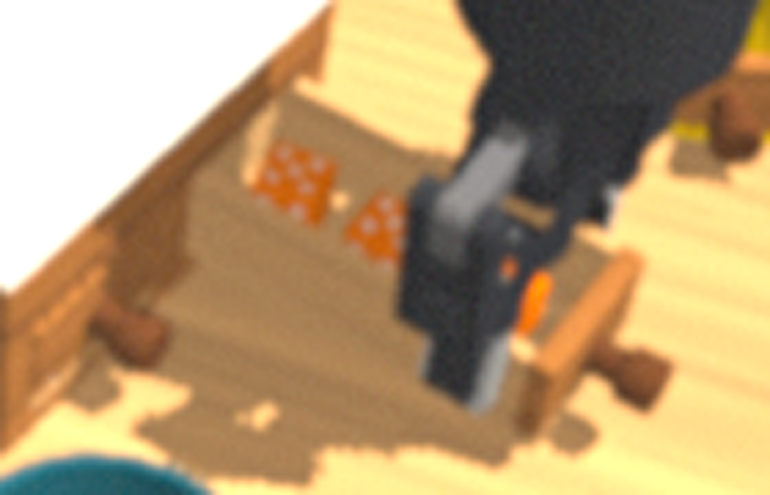

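```bash
python3 -m crank '[{"x":-0.5,"y":0,"z":0,"spin":0},{"x":-0.5,"y":0,"z":0,"spin":0},{"x":-0.5,"y":0,"z":0,"spin":0},{"x":-0.5,"y":0,"z":0,"spin":0},{"x":0,"y":0,"z":0,"spin":0}]'
 python3 go.py c -165 -38.3 17 1.305
python3 - <<'E'
from go import *
im=vision.get_image('scene');b=im[200:290,290:430]; b=cv2.convertScaleAbs(b,alpha=1.8); cv2.imwrite('pics/s14.png',cv2.resize(b,None,fx=5.5,fy=5.5,interpolation=cv2.INTER_CUBIC))
E
```

```text
clock: 19.55
eef_pos: [521.5, 7.8, 18.3]
tool_rot: [-3.142, 0.001, 1.306]
force: [-0.5, -0.5, -0.5]
width: 57.0
clk 19.55 eef [521.48   7.81  18.35] rpy [-3.14  0.    1.31] q [-0.23  0.81  0.24  2.03 -0.5   0.36  0.15] F [-0.55 -0.46 -0.49] w 57.0
tcp in caddy -144.002690183262 -38.475377050542185 18.34778888385854 yaw-caddy 0.004313392774615288
target [527.23  28.    17.  ] tool shift cm [2.1  0.03 0.13] spin 0.0010933453269270643
```

View pics/s14.png

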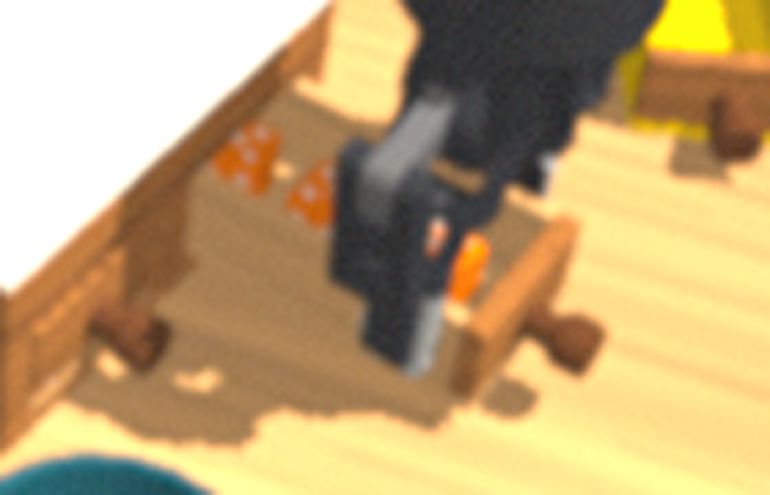

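```bash
python3 -m crank '[{"x":-0.8,"y":0,"z":0,"spin":0},{"x":-0.8,"y":0,"z":0,"spin":0},{"x":-0.8,"y":0,"z":0,"spin":0},{"x":0,"y":0,"z":0,"spin":0}]'
python3 -m crank '[{"x":-0.8,"y":0,"z":0,"spin":0},{"x":-0.8,"y":0,"z":0,"spin":0},{"x":-0.5,"y":0,"z":0,"spin":0},{"x":-0.5,"y":0,"z":0,"spin":0},{"x":0,"y":0,"z":0,"spin":0}]'
 python3 go.py c -93 -38.3 17 1.305
python3 - <<'E'
from go import *
im=vision.get_image('scene');b=im[180:290,260:430]; b=cv2.convertScaleAbs(b,alpha=1.6); cv2.imwrite('pics/s15.png',cv2.resize(b,None,fx=4.5,fy=4.5,interpolation=cv2.INTER_CUBIC))
E
```

```text
clock: 20.0
eef_pos: [515.0, -16.1, 18.4]
tool_rot: [-3.142, 0.001, 1.305]
force: [1.0, 0.6, -1.5]
width: 57.2
clock: 20.5
eef_pos: [508.5, -40.2, 18.3]
tool_rot: [3.142, 0.0, 1.306]
force: [-0.2, -0.2, -0.9]
width: 57.1
clk 20.5 eef [508.52 -40.24  18.34] rpy [3.14 0.   1.31] q [-0.12  0.8   0.22  2.06 -0.49  0.34  0.23] F [-0.15 -0.2  -0.9 ] w 57.1
tcp in caddy -94.2435979352891 -38.19845047538296 18.342027293793294 yaw-caddy 0.004607104105909698
target [508.09 -41.41  17.  ] tool shift cm [-0.12 -0.01  0.13] spin 0.001387056658221475
```

View pics/s15.png

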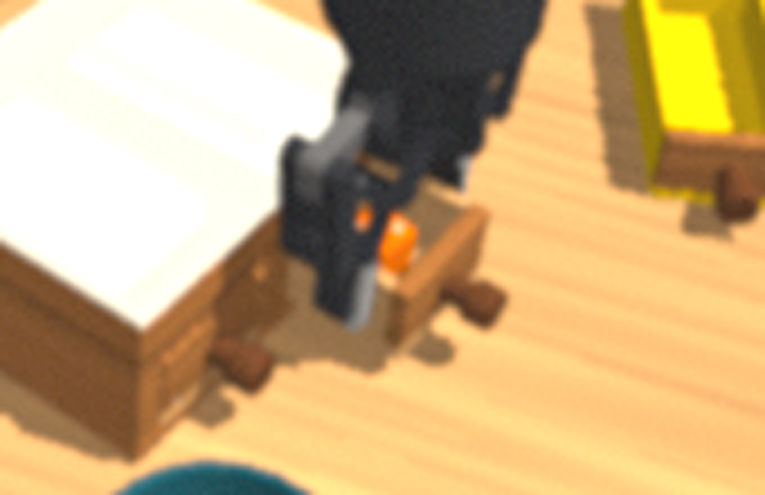

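```bash
python3 -m crank '[{"x":0,"y":0,"z":0.2,"spin":0},{"x":0,"y":0,"z":0,"spin":0}]'
python3 -m crank '[{"x":0,"y":0,"z":0,"spin":0},{"x":0,"y":0,"z":0,"spin":0},{"x":0,"y":0,"z":0,"spin":0},{"x":0,"y":0,"z":0,"spin":0}]' 100
python3 -m crank '[{"x":0,"y":0,"z":-1.5,"spin":0},{"x":0,"y":0,"z":-2,"spin":0},{"x":0,"y":0,"z":-2,"spin":0},{"x":0.5,"y":0,"z":-1.2,"spin":0},{"x":1.5,"y":0,"z":0,"spin":0}]'
python3 -m crank '[{"x":1.5,"y":0,"z":0,"spin":0},{"x":0,"y":0,"z":0,"spin":0},{"x":0,"y":0,"z":0,"spin":0}]' 60
 python3 go.py c -130 -38.3 14 1.305
python3 - <<'E'
from go import *
im=vision.get_image('scene');b=im[180:290,260:430]; b=cv2.convertScaleAbs(b,alpha=1.6); cv2.imwrite('pics/s16.png',cv2.resize(b,None,fx=4.5,fy=4.5,interpolation=cv2.INTER_CUBIC))
save('top','t16.png',(180,170,320,280),5)
for nm in('drawer_front','knob_end'):
    for n in('scene','top'): print(nm,n,[(np.round(q['point'],1),round(q['score'],2)) for q in vision.place_of(nm,n)[:4]])
print(proj(W(P,[(-119,-38.5,28),(-141,-38.5,28),(-119,-9.5,45)]),'scene'))
E
```

```text
clock: 20.75
eef_pos: [508.7, -38.7, 16.0]
tool_rot: [-3.141, -0.0, 1.308]
force: [0.5, 0.4, -0.7]
width: 57.2
clock: 21.15
eef_pos: [508.9, -39.1, 16.4]
tool_rot: [3.141, -0.0, 1.308]
force: [0.0, -0.2, -0.7]
width: 85.6
clock: 21.65
eef_pos: [515.0, -21.0, 85.0]
tool_rot: [3.138, 0.0, 1.305]
force: [0.3, -0.5, -0.2]
width: 85.3
clock: 21.95
eef_pos: [517.6, -5.3, 83.1]
tool_rot: [-3.141, 0.0, 1.309]
force: [-0.4, -0.6, -1.1]
width: 51.3
clk 21.95 eef [517.63  -5.28  83.13] rpy [-3.14  0.    1.31] q [-0.26  0.7   0.33  2.02 -0.44  0.5   0.13] F [-0.39 -0.57 -1.13] w 51.3
tcp in caddy -130.36007529122475 -38.7052450247827 83.12528683169042 yaw-caddy 0.006989268513777347
target [517.93  -5.74  14.  ] tool shift cm [-0.03  0.04  6.91] spin 0.0037692210660891234
drawer_front scene [(array([357.6, 244.7]), 0.95), (array([419.8, 217.4]), 0.86)]
drawer_front top [(array([231.3, 231.7]), 0.95), (array([192.8, 283.1]), 0.94), (array([238. , 155.2]), 0.39)]
knob_end scene [(array([426.2, 229.6]), 0.85), (array([371.9, 249.6]), 0.83)]
knob_end top [(array([220.6, 228.1]), 0.69), (array([190.3, 271.6]), 0.56)]
[[358.73 244.14]
 [370.22 250.45]
 [350.71 247.05]]
```

View pics/s16.png

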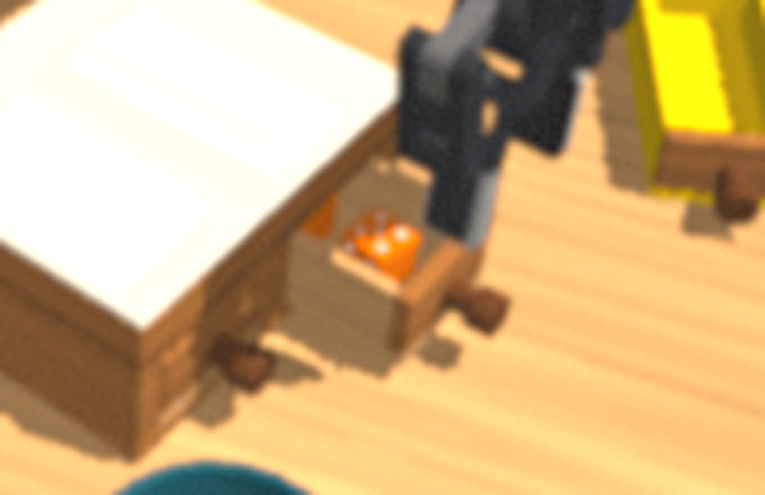

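View pics/t16.png

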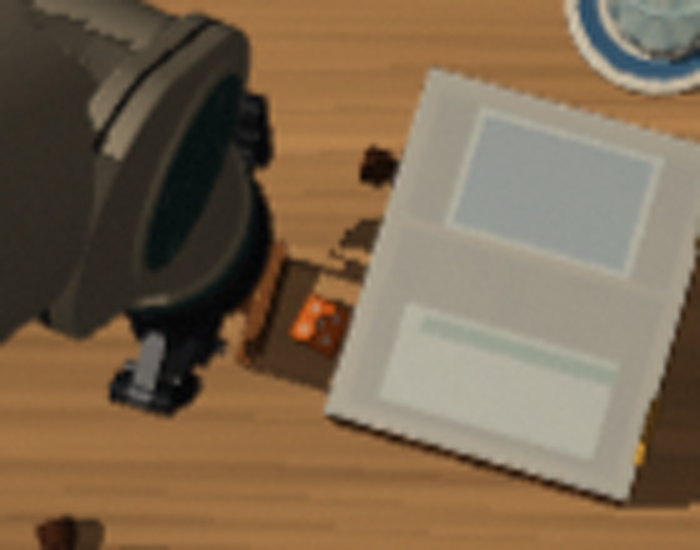

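```bash
python3 -m crank '[{"x":0.7,"y":0,"z":0,"spin":0},{"x":0,"y":0,"z":1.5,"spin":0},{"x":0,"y":0,"z":2,"spin":0},{"x":0,"y":0,"z":0,"spin":0},{"x":0,"y":0,"z":0,"spin":0}]'
 python3 go.py c -137 -38.3 14 1.305
python3 - <<'E'
from go import *
im=vision.get_image('scene');b=im[180:290,260:430]; b=cv2.convertScaleAbs(b,alpha=1.6); cv2.imwrite('pics/s17.png',cv2.resize(b,None,fx=4.5,fy=4.5,interpolation=cv2.INTER_CUBIC))
E
```

```text
clock: 22.75
eef_pos: [519.5, 1.5, 48.3]
tool_rot: [-3.141, 0.0, 1.308]
force: [-0.1, 0.7, -0.8]
width: 50.9
clk 22.75 eef [519.54   1.51  48.29] rpy [-3.14  0.    1.31] q [-0.24  0.76  0.28  2.02 -0.48  0.43  0.14] F [-0.09  0.74 -0.8 ] w 50.9
tcp in caddy -137.4220647702059 -38.66851289349218 48.29494223328448 yaw-caddy 0.005911339973011742
target [519.79   1.01  14.  ] tool shift cm [-0.04  0.04  3.43] spin 0.0026912925253235187
```

View pics/s17.png

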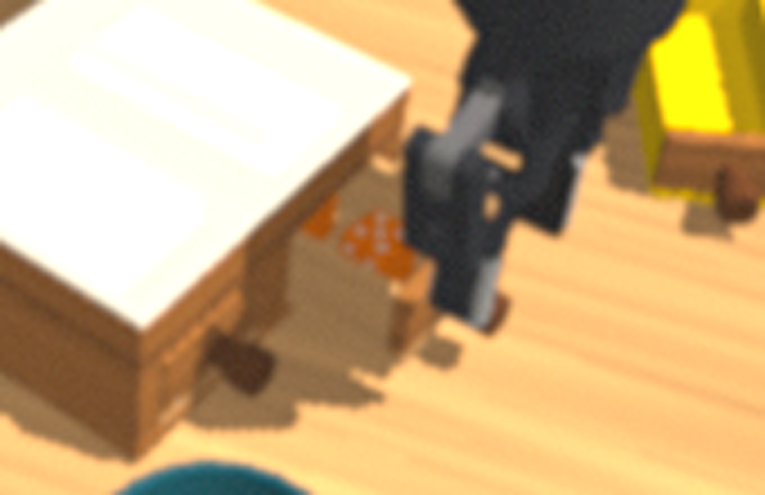

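```bash
python3 -m crank '[{"x":0,"y":0,"z":1.2,"spin":0},{"x":0,"y":0,"z":1.2,"spin":0},{"x":0,"y":0,"z":1,"spin":0},{"x":0,"y":0,"z":0,"spin":0},{"x":0,"y":0,"z":0,"spin":0}]'
python3 -m crank '[{"x":0,"y":0,"z":0,"spin":0},{"x":0,"y":0,"z":0,"spin":0},{"x":0,"y":0,"z":0,"spin":0},{"x":0,"y":0,"z":0,"spin":0},{"x":0,"y":0,"z":0,"spin":0}]' 5
 python3 go.py c -137 -38.3 14 1.305
python3 - <<'E'
from go import *
im=vision.get_image('scene');b=im[180:290,260:430]; b=cv2.convertScaleAbs(b,alpha=1.6); cv2.imwrite('pics/s18.png',cv2.resize(b,None,fx=4.5,fy=4.5,interpolation=cv2.INTER_CUBIC))
E
```

```text
clock: 23.3
eef_pos: [519.3, 1.2, 13.8]
tool_rot: [-3.141, 0.0, 1.307]
force: [-0.8, -0.7, -0.1]
width: 51.5
clock: 23.8
eef_pos: [519.9, 1.4, 14.5]
tool_rot: [3.141, -0.0, 1.308]
force: [0.2, 0.4, 0.2]
width: 15.6
clk 23.8 eef [519.95   1.44  14.5 ] rpy [ 3.14 -0.    1.31] q [-0.21  0.81  0.23  2.03 -0.5   0.35  0.17] F [0.18 0.4  0.21] w 15.6
tcp in caddy -137.45679904586177 -38.25745459665913 14.502852145097004 yaw-caddy 0.006103008645289343
target [519.79   1.01  14.  ] tool shift cm [-0.05 -0.    0.05] spin 0.0028829611976011194
```

View pics/s18.png

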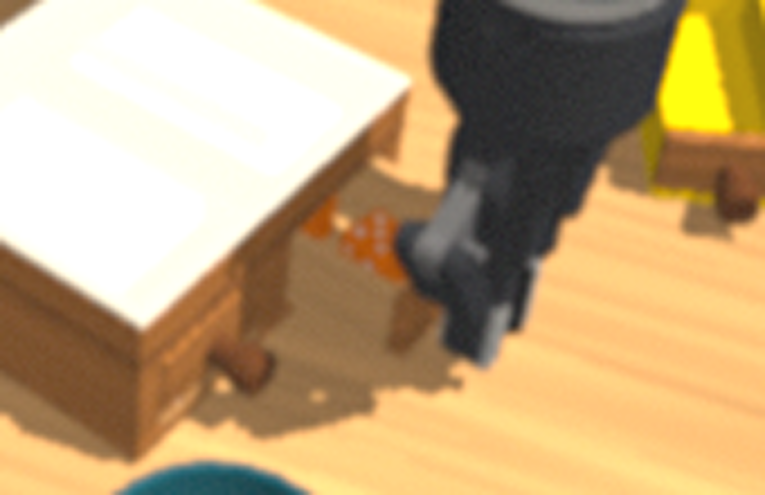

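```bash
python3 -m crank '[{"x":-0.6,"y":0,"z":0,"spin":0},{"x":-0.8,"y":0,"z":0,"spin":0},{"x":-0.8,"y":0,"z":0,"spin":0},{"x":-0.6,"y":0,"z":0,"spin":0},{"x":0,"y":0,"z":0,"spin":0}]'
 python3 go.py c -88 -38.3 14 1.305
python3 - <<'E'
from go import *
im=vision.get_image('scene');b=im[180:290,260:430]; b=cv2.convertScaleAbs(b,alpha=1.6); cv2.imwrite('pics/s19.png',cv2.resize(b,None,fx=4.5,fy=4.5,interpolation=cv2.INTER_CUBIC))
E
```

```text
clock: 24.35
eef_pos: [512.1, -27.6, 14.5]
tool_rot: [3.141, 0.001, 1.305]
force: [-0.1, -1.0, 1.6]
width: 15.3
clk 24.35 eef [512.07 -27.6   14.45] rpy [3.14 0.   1.31] q [-0.14  0.81  0.22  2.05 -0.49  0.33  0.21] F [-0.11 -0.96  1.61] w 15.3
tcp in caddy -107.37090520817598 -38.132492773345234 14.454777067294142 yaw-caddy 0.0036335781969007996
target [506.76 -46.23  14.  ] tool shift cm [-1.94 -0.02  0.05] spin 0.00041353074921257615
```

View pics/s19.png

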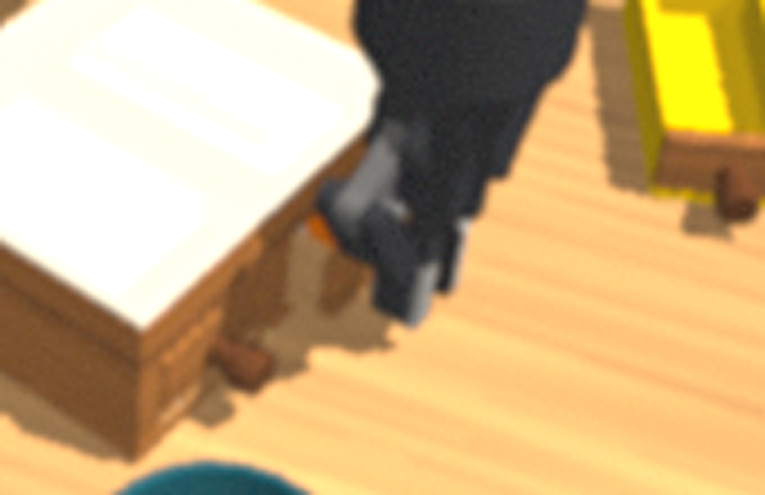

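```bash
python3 -m crank '[{"x":-0.6,"y":0,"z":0,"spin":0},{"x":-0.5,"y":0,"z":0,"spin":0},{"x":-0.3,"y":0,"z":0,"spin":0},{"x":0,"y":0,"z":0,"spin":0}]'
 python3 go.py c -88 -38.3 14 1.305
python3 - <<'E'
from go import *
im=vision.get_image('scene');b=im[180:290,260:430]; b=cv2.convertScaleAbs(b,alpha=1.6); cv2.imwrite('pics/s20.png',cv2.resize(b,None,fx=4.5,fy=4.5,interpolation=cv2.INTER_CUBIC))
E
```

```text
clock: 24.8
eef_pos: [509.1, -38.9, 14.6]
tool_rot: [3.141, -0.001, 1.308]
force: [1.1, 1.8, 4.7]
width: 15.3
clk 24.8 eef [509.12 -38.86  14.64] rpy [ 3.14 -0.    1.31] q [-0.12  0.8   0.21  2.06 -0.49  0.33  0.23] F [1.06 1.83 4.66] w 15.3
tcp in caddy -95.72446192915768 -37.98922717295532 14.643409333599898 yaw-caddy 0.006288239455011002
target [506.76 -46.23  14.  ] tool shift cm [-0.77 -0.04  0.06] spin 0.0030681920073227786
```

View pics/s20.png

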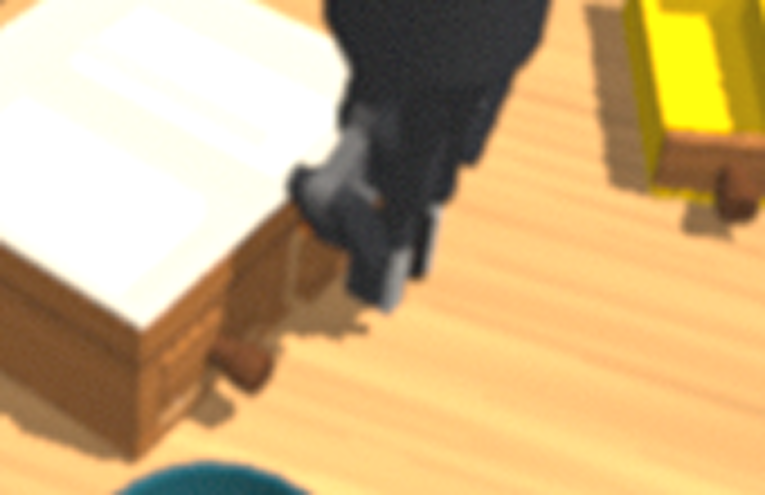

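```bash
python3 -m crank '[{"x":0,"y":0,"z":0,"spin":0},{"x":0,"y":0,"z":0,"spin":0}]';python3 -m crank '[{"x":-0.3,"y":0,"z":-0.05,"spin":0},{"x":0,"y":0,"z":0,"spin":0}]'
 python3 go.py c -88 -38.3 14 1.305
```

```text
clock: 25.05
eef_pos: [509.1, -38.8, 14.6]
tool_rot: [3.141, -0.001, 1.308]
force: [1.2, 2.0, 5.3]
width: 15.4
clock: 25.25
eef_pos: [507.8, -42.6, 14.8]
tool_rot: [3.142, 0.0, 1.308]
force: [0.2, 0.2, 3.0]
width: 15.3
clk 25.25 eef [507.85 -42.57  14.84] rpy [3.14 0.   1.31] q [-0.11  0.8   0.21  2.06 -0.49  0.33  0.24] F [0.21 0.17 3.01] w 15.3
tcp in caddy -91.8122924222366 -38.22405802716756 14.835579694485856 yaw-caddy 0.00575012108483719
target [506.76 -46.23  14.  ] tool shift cm [-0.38 -0.01  0.08] spin 0.0025300736371489663
```

```bash
python3 -m crank '[{"x":-0.2,"y":0,"z":-0.05,"spin":0},{"x":0,"y":0,"z":0,"spin":0}]';python3 -m crank '[{"x":-0.2,"y":0,"z":0,"spin":0},{"x":0,"y":0,"z":0,"spin":0}]'
 python3 go.py c -88 -38.3 14 1.305
python3 - <<'E'
from go import *
im=vision.get_image('scene');b=im[180:290,260:430]; b=cv2.convertScaleAbs(b,alpha=1.6); cv2.imwrite('pics/s21.png',cv2.resize(b,None,fx=4.5,fy=4.5,interpolation=cv2.INTER_CUBIC))
E
```

```text
clock: 25.45
eef_pos: [506.8, -44.9, 15.0]
tool_rot: [-3.141, 0.001, 1.307]
force: [-0.0, -0.5, -0.8]
width: 15.3
clock: 25.65
eef_pos: [506.5, -46.5, 15.1]
tool_rot: [-3.141, 0.001, 1.307]
force: [-1.2, -0.6, -0.7]
width: 15.5
clk 25.65 eef [506.48 -46.54  15.09] rpy [-3.14  0.    1.31] q [-0.1   0.8   0.21  2.06 -0.48  0.33  0.24] F [-1.23 -0.58 -0.71] w 15.5
tcp in caddy -87.61849316779394 -38.492733332827676 15.085389296209616 yaw-caddy 0.005266080207304569
target [506.76 -46.23  14.  ] tool shift cm [0.04 0.02 0.11] spin 0.0020460327596163452
```

View pics/s21.png

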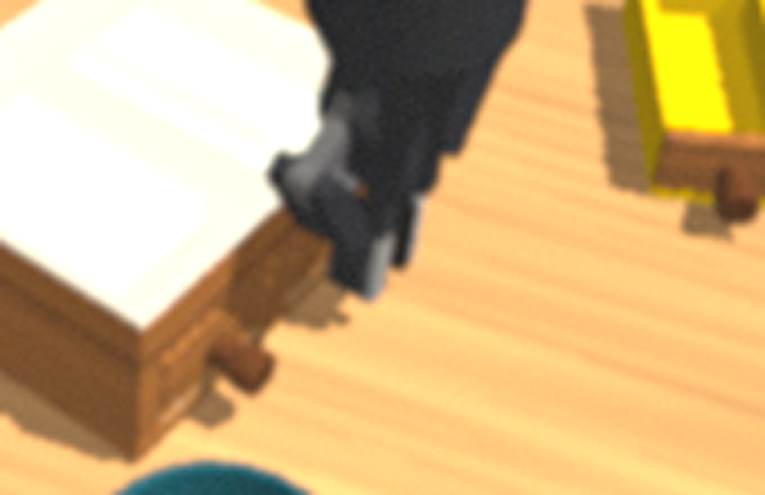

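```bash
python3 -m crank '[{"x":-0.15,"y":0,"z":0,"spin":0},{"x":0,"y":0,"z":0,"spin":0}]';python3 -m crank '[{"x":-0.15,"y":0,"z":0,"spin":0},{"x":0,"y":0,"z":0,"spin":0}]'
 python3 go.py c -84 -38.3 14 1.305
```

```text
clock: 25.9
eef_pos: [506.4, -47.6, 15.2]
tool_rot: [-3.141, 0.0, 1.307]
force: [0.2, -0.4, -0.1]
width: 15.5
clock: 26.1
eef_pos: [506.5, -47.8, 15.3]
tool_rot: [3.142, -0.001, 1.309]
force: [0.4, 4.4, -0.9]
width: 15.8
clk 26.1 eef [506.52 -47.78  15.33] rpy [ 3.14 -0.    1.31] q [-0.1   0.8   0.21  2.06 -0.48  0.32  0.25] F [ 0.43  4.42 -0.92] w 15.8
tcp in caddy -86.4427339572911 -38.12466767560069 15.332116479151 yaw-caddy 0.006848280197260692
target [505.7  -50.08  14.  ] tool shift cm [-0.24 -0.02  0.13] spin 0.0036282327495724687
```

```bash
python3 -m crank '[{"x":-0.15,"y":0,"z":0,"spin":0},{"x":0,"y":0,"z":0,"spin":0}]'
 python3 go.py c -84 -38.3 14 1.305
```

```text
clock: 26.3
eef_pos: [506.7, -47.9, 15.4]
tool_rot: [3.141, -0.003, 1.31]
force: [1.8, 6.4, -1.6]
width: 15.6
clk 26.3 eef [506.67 -47.92  15.37] rpy [ 3.14 -0.    1.31] q [-0.09  0.8   0.2   2.06 -0.48  0.32  0.25] F [ 1.79  6.4  -1.61] w 15.6
tcp in caddy -86.34697104347916 -37.94414850537841 15.36646672943373 yaw-caddy 0.007943015872113435
target [505.7  -50.08  14.  ] tool shift cm [-0.23 -0.04  0.14] spin 0.004722968424425211
```

```bash
python3 -m crank '[{"x":0.2,"y":0,"z":0,"spin":0},{"x":0.15,"y":0,"z":0,"spin":0},{"x":0,"y":0,"z":0,"spin":0},{"x":0,"y":0,"z":0,"spin":0}]'
python3 go.py c -87.4 -38.3 14 1.305
```

```text
clock: 26.7
eef_pos: [506.5, -47.5, 15.3]
tool_rot: [3.142, 0.001, 1.307]
force: [-0.4, 0.5, -1.0]
width: 15.0
clk 26.7 eef [506.51 -47.45  15.29] rpy [3.14 0.   1.31] q [-0.1   0.8   0.21  2.06 -0.48  0.32  0.25] F [-0.39  0.51 -0.97] w 15.0
tcp in caddy -86.75010165736379 -38.21817339117467 15.29461341291709 yaw-caddy 0.00554091534886858
target [506.6  -46.81  14.  ] tool shift cm [ 0.07 -0.01  0.13] spin 0.002320867901180357
```

Now I'll release the knob, back off and check.

```bash
python3 -m crank '[{"x":0.05,"y":0,"z":0,"spin":0},{"x":0,"y":0,"z":0,"spin":0}]'; python3 -m crank '[{"x":0,"y":0,"z":0,"spin":0},{"x":0,"y":0,"z":0,"spin":0},{"x":0,"y":0,"z":0,"spin":0}]' 50
python3 -m crank '[{"x":0,"y":0,"z":-1,"spin":0},{"x":0,"y":0,"z":-2,"spin":0},{"x":0,"y":0,"z":-3,"spin":0},{"x":2,"y":0,"z":-3,"spin":0},{"x":3,"y":0,"z":-2,"spin":0}]'
python3 -m crank '[{"x":4,"y":0,"z":-1,"spin":0},{"x":4,"y":0,"z":0,"spin":0},{"x":4,"y":0,"z":0,"spin":0},{"x":4,"y":0,"z":0,"spin":0},{"x":3,"y":0,"z":0,"spin":0}]'
python3 -m crank '[{"x":0,"y":0,"z":0,"spin":0},{"x":0,"y":0,"z":0,"spin":0}]'
python3 - <<'E'
from go import *
im=vision.get_image('scene');b=im[180:290,260:430]; b=cv2.convertScaleAbs(b,alpha=1.6); cv2.imwrite('pics/s22.png',cv2.resize(b,None,fx=4.5,fy=4.5,interpolation=cv2.INTER_CUBIC)); cv2.imwrite('pics/s22f.png',im)
save('top','t22.png',(180,120,380,280),4)
c,s_=np.cos(P[2]),np.sin(P[2])
for nm in('drawer_front','knob_end'):
    for n in('scene','top'):
        for q in vision.place_of(nm,n)[:4]:
            w=at_z(q['point'],n,28)-[P[0],P[1],0]; print(nm,n,q['point'],round(q['score'],2),'caddy',c*w[0]+s_*w[1],-s_*w[0]+c*w[1])
print(ctrl.read_state()['clock'])
E
```

```text
clock: 26.9
eef_pos: [506.6, -46.7, 15.3]
tool_rot: [-3.141, 0.0, 1.307]
force: [-0.5, -1.0, -1.4]
width: 15.3
clock: 27.2
eef_pos: [506.8, -46.4, 15.3]
tool_rot: [3.142, -0.0, 1.308]
force: [0.2, -0.8, 0.2]
width: 42.3
clock: 27.7
eef_pos: [520.3, 0.1, 128.1]
tool_rot: [3.139, 0.0, 1.303]
force: [0.8, 0.0, -0.2]
width: 43.0
clock: 28.2
eef_pos: [569.3, 188.8, 136.1]
tool_rot: [3.141, -0.002, 1.31]
force: [0.3, 0.3, -0.4]
width: 42.8
clock: 28.4
eef_pos: [568.8, 185.8, 135.6]
tool_rot: [3.142, 0.0, 1.309]
force: [-0.4, -1.1, 0.5]
width: 42.3
drawer_front scene [336.2, 229.5] 0.74 caddy -70.57861159875847 -43.1585778233477
drawer_front scene [422.6, 217.5] 0.74 caddy -173.20426919725125 -169.8633800009493
drawer_front top [196.9, 285.3] 0.59 caddy -157.22002400404014 -180.33441014500033
drawer_front top [253.2, 234.1] 0.53 caddy -67.50943089827275 -31.256068716069883
knob_end scene [422.8, 225.6] 0.76 caddy -182.50812020820902 -150.26385448372605
knob_end scene [344.0, 236.3] 0.6 caddy -90.03411152878579 -38.00646718343045
knob_end top [189.6, 273.9] 0.73 caddy -181.410699862868 -160.3374609867852
knob_end top [240.7, 232.2] 0.39 caddy -96.8627345608211 -35.11066871635101
28.7
```

View pics/s22.png

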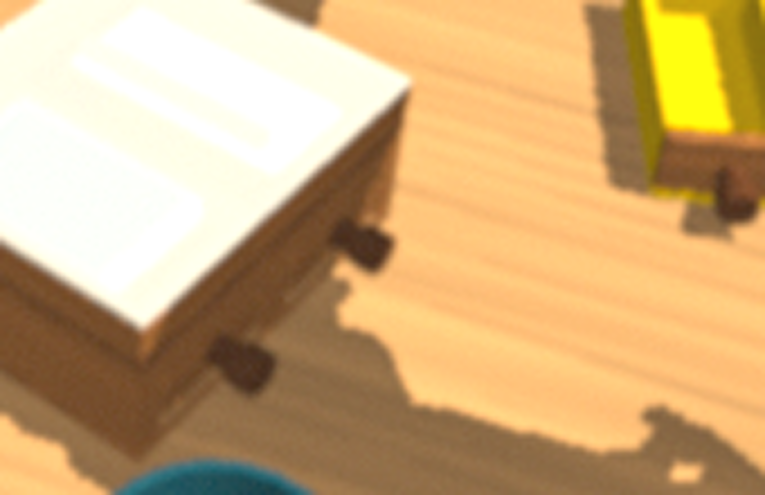

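View pics/t22.png

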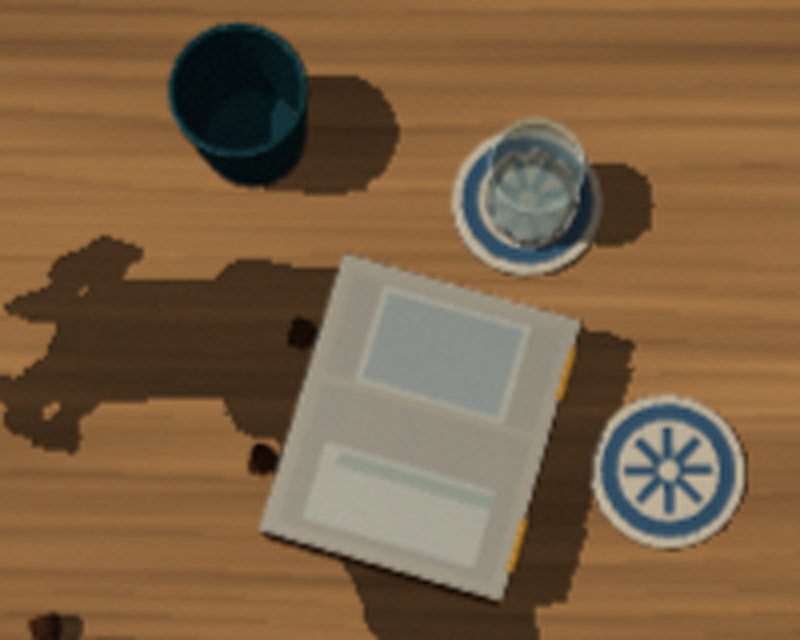

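View pics/s22f.png

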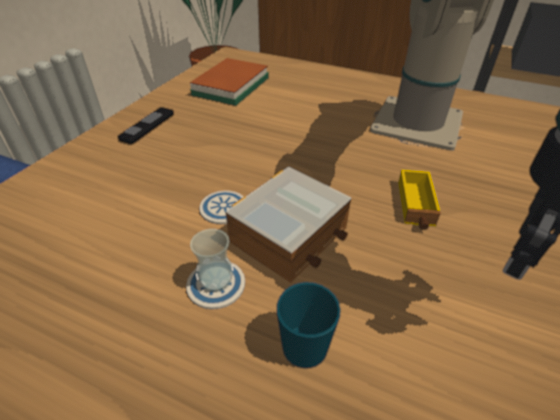

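```bash
python3 -c "
from cell import ctrl
print(ctrl.read_state()['qd'].round(3)); print(ctrl.finish_job())"
```

```text
[-0.003  0.003 -0.006 -0.006 -0.001  0.001  0.001]
the job is handed in; nothing more can be done
None
```

I turned the wooden drawer round and slid it home in its own bay, knob outwards, and handed the job in at 28.7 s. I drew it out, set it on the table half turned, re-gripped it near its front, finished the turn and slid it in. I then pushed it in by its knob until it met the back panel, and drew it back about 1 mm so the front sits flush.

**What the last checks showed:**
- **Fit:** in the top picture both knobs stand out equally from the caddy front, about 34 and 35 px in the 4× view. In the scene picture the front looks flush. The networks put the drawer front 67.5 to 70.6 mm out from the caddy's centre (flush is 70).
- **Disagreement:** the top camera's low-scored knob detection (0.39) came out about 5 mm too far out. The scene camera put the knob end at 90 mm, against 92 expected.
- **Dice:** all three were in the drawer each time they were in view. They are hidden now that it is shut, and none lies on the table.
- **Other things:** the other drawer, lid, glass, cup and coasters look unmoved in the final pictures.
- **Forces:** the wrist force readings stayed under about 8 N.

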